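Put the gauging parts back in their trays

ROBOT

A 7-joint arm with a two-finger parallel gripper is mounted at the origin on the work surface. World frame = base frame: x ahead of the robot, y to its left, z up, the work surface at z = 0. Lengths are in m, angles in degrees, forces in N, time in s.
With the tool pointing down it reaches from about 0.425 to 0.975 m from the base axis. Payload 16.7 kg.
Tool frame: the origin (TCP) lies at the very end of the fingers, on their centre line; the grasp point (between the pads) lies 19 mm behind it (ctrl.pinch_z is the distance from the TCP to the grasp point, in m); z points along the fingers, y is the direction in which the jaws open and shut (so a half turn about z gives the same grasp; the last joint's range is limited). The gripper opens to 85 mm and grips with 20 to 120 N. Pads are 22 mm wide; open, the fingers measure 114 mm over their backs; the gripper's body (76 mm by 85 mm) begins 54 mm behind the grasp point. The pads swing forward as they close: fully open they stand 13 mm farther back than shut.
Start: joints at [67.179, 24.414, 4.234, 92.017, -1.954, 63.644, -3.845], TCP at [0.166, -0.654, 0.231] pointing down, gripper open.
Joint ranges: [-163.25, 163.25], [-28.42, 122.38], [-70.27, 78.77], [12.13, 141.07], [-58.53, 238.53], [9.26, 117.41], [-156.51, 156.51]. Speed limits (degrees/s): [108.29, 108.29, 136.94, 136.94, 172.46, 172.46, 172.46].

INTERFACE

Orientations are given as a 3x3 rotation matrix whose columns are the frame's x, y, z axes.
In Python, from workcell import ctrl gives the robot as it stands.
- The arm moves only by the tool jog_arm, never from a script. Its argument "commands" is a list of rows, each a list of 3 entries, a list of its own where there are three numbers: the shift along the tool's x, y, z in m, then the turn, a rotation vector about the tool's x, y, z in degrees, then the finger opening in m, from 0 to 0.0854. In form: [[[dx, dy, dz], [wx, wy, wz], fingers], ...]. A call has 1 to 12 rows; each row shifts and turns the commanded pose from where the row before left it, along the tool's axes as they then stand; what a row does not reach is not made up. A row lasts 1/8 s, in which the tool goes at most 62.5 mm and 10.7 degrees, less where a joint would pass 70% of its speed; a pose out of reach is approached as far as the arm can. A call with a gripper value outside its range is refused whole. The fingers move at their own pace and stop on an object; "grip_force" is the grip in N (left out, the last holds). Time passes only in rows, so rows that do not move let the fingers close. It gives the time, the measured TCP pose, the force and the opening at its end, in the units of the state.
- ctrl.sense(): the state, without advancing time (a new reading comes with each control period).
- ctrl.snapshot(name): name is "side" or "top"; returns a dict with "color" (480x640x3 uint8, red, green, blue), "fx", "fy", "cx", "cy" (pixels), "rvec" (rotation vector, rad) and "tvec" (3), from world to camera coordinates, as OpenCV has them. Camera axes: x right, y down, z forward; pixel columns grow to the right and rows downward; lengths in m; the calibration is good to about 2 mm. A picture is of the moment at which its call begins. There is no depth.
- ctrl.sign_off(): hands the job in, once; it reports no verdict.
The state is a dict: "time": time; "qpos": joint angles; "dq": joint speeds; "tau": joint torques, N m; "ee_pos": TCP position; "tool_rot": TCP orientation; "ft_force": force on the tool from outside, world axes, zero at the start; "ft_torque": the same for the moment, N m; "opening": finger opening in m.
Only numpy, scipy, OpenCV 4.12 (cv2) and the standard library are available. Lean on these libraries where they do the work, as an engineer would, in place of code of your own. Each camera call takes 0.05 s, during which the arm holds its last target.

TASK

Sort the loose parts on the inspection bench: put the two V-blocks groove up in the tray with two bays, one in each bay, stand the two bushings on end in the undivided tray, and stand the screw jack upright in the round dish. Everything must rest flat on the tray floors, and the height gauge and the vise must stay where they are.

Things in the scene. Friction and masses are not known exactly. Their poses are not given: they have to be found in the camera images.
- vblock_a: steel V-block, 50 long (its x) x 40 wide (its y) x 42 high, about 0.4 kg, a 90 degree V groove 32 wide and 16 deep along x in its top face; two flat upright sides face +-y, 40 apart, the full 42 high, good to grip. Starts loose on the bench, groove up, at any yaw. Origin: centre of its underside, z up. The other V-block is identical. Sizes in mm.
- vblock_b: steel V-block, 50 long (its x) x 40 wide (its y) x 42 high, about 0.4 kg, a 90 degree V groove 32 wide and 16 deep along x in its top face; two flat upright sides face +-y, 40 apart, the full 42 high, good to grip. Starts loose on the bench, groove up, at any yaw. Origin: centre of its underside, z up. The other V-block is identical. Sizes in mm.
- bushing_a: plain steel bushing (a thick upright tube), outer diameter 40, bore 22, 40 high, about 0.26 kg. Starts loose on the bench, standing on end. Origin: centre of its underside, z along its axis. The other bushing is identical. Sizes in mm.
- bushing_b: plain steel bushing (a thick upright tube), outer diameter 40, bore 22, 40 high, about 0.26 kg. Starts loose on the bench, standing on end. Origin: centre of its underside, z along its axis. The other bushing is identical. Sizes in mm.
- jack: small steel screw jack: hexagonal body 32 across flats (37 across corners), 38 high, a 16 diameter screw above it and a flat round 22 diameter head; 52 high in all, about 0.26 kg. Two of its flats face its own +-y, the others every 60 degrees. Starts loose on the bench, upright. Origin: centre of its underside, z up. Sizes in mm.
- bay_tray: wooden rectangular tray, fixed to the bench, 160 (its x) x 90 (its y) outside, 14 high in all; walls 4 thick, floor 4 thick (inner floor 4 above the bench), with one divider wall 4 thick and as high as the rim across its middle, making two bays, each 74 (along x) x 82 (along y) inside, centred at x = +39 and x = -39. Origin: centre of its underside, z up. Sizes in mm.
- plain_tray: wooden rectangular tray, fixed to the bench, 160 (its x) x 90 (its y) outside, 14 high in all; walls 4 thick, floor 4 thick (inner floor 4 above the bench), one undivided space 152 x 82 inside. Otherwise it looks like the two-bay tray. Origin: centre of its underside, z up. Sizes in mm.
- dish: round wooden dish, fixed to the bench, 100 outside diameter, 14 high, wall 4, floor 4 thick (inner floor 4 above the bench). Origin: centre of its underside, z up. Sizes in mm.
- height_gauge: bystander: height gauge on an aluminium base 110 x 70 x 35, with an upright beam to 345 high, loose, 2.5 kg, to the robot's right of the work. Origin: centre of its underside. Sizes in mm.
- vise: bystander: small grey machine vise, 170 x 80, 80 high, its screw reaching 20 further out towards its -x with a cross handle, loose, 3.5 kg, to the robot's left of the work. Origin: centre of its underside. Sizes in mm.
Not all that is in view belongs to the job. Leave any yellow look-alike of the bushing_b alone.

How it is judged (in metres and radians):
At the end, for the whole second after the job is handed in: One V-block in each bay of the two-bay tray, groove up; both bushings on end in the undivided tray; the jack upright in the round dish: each inside the walls, on the tray floor (origin 1 to 8 mm above the tray's underside), tilted under 0.1 rad, at rest (((x of vblock_a in the frame of bay_tray between 0.012 and 0.065 m and x of vblock_b in the frame of bay_tray between -0.065 and -0.012 m) or (x of vblock_a in the frame of bay_tray between -0.065 and -0.012 m and x of vblock_b in the frame of bay_tray between 0.012 and 0.065 m)) and z of vblock_a in the frame of bay_tray between 0.001 and 0.008 m and angle between each of vblock_a, vblock_b, bushing_a, bushing_b, jack's own z axis and vertical below 0.1 rad and linear speed of each of vblock_a, vblock_b, bushing_a, bushing_b, jack below 0.02 m/s and angular speed of each of vblock_a, vblock_b, bushing_a, bushing_b, jack below 0.1 rad/s and y of vblock_a in the frame of bay_tray between -0.026 and 0.026 m and z of vblock_b in the frame of bay_tray between 0.001 and 0.008 m and y of vblock_b in the frame of bay_tray between -0.026 and 0.026 m and z of bushing_a in the frame of plain_tray between 0.001 and 0.008 m and y of bushing_a in the frame of plain_tray between -0.026 and 0.026 m and x of bushing_a in the frame of plain_tray between -0.06 and 0.06 m and z of bushing_b in the frame of plain_tray between 0.001 and 0.008 m and y of bushing_b in the frame of plain_tray between -0.026 and 0.026 m and x of bushing_b in the frame of plain_tray between -0.06 and 0.06 m and z of jack in the frame of dish between 0.001 and 0.008 m and horizontal distance between jack and dish below 0.034 m); the robot touches nothing.
It fails at once if the height gauge is shifted by more than 20 mm or tipped (distance of height_gauge from where it was at the start of the episode above 0.02 m or angle between height_gauge's own z axis and vertical above 0.15 rad).
It fails at once if the vise is shifted by more than 20 mm or tipped (distance of vise from where it was at the start of the episode above 0.02 m or angle between vise's own z axis and vertical above 0.15 rad).
It also fails if it takes over 109 s, if anything falls off the work surface, if the arm or the gripper's body presses on something with over 40 N, if the wrist force passes 120 N, or if a joint passes its speed limit or range.

## Working session

There is one attempt and no reset: what is moved stays moved. The work goes in short steps, Python scripts to look and compute and a tool call to move; the robot and the scene stay as the last step left them, time stands still between calls to the robot, and variables do not carry over. Pictures are saved under pics/ and viewed, and the job is handed in when it is done.

Besides the shell and the picture viewer there is one more tool, called as name([rows], argument=value, ...), one row to a line, values as JSON. jog_arm: Moves the arm, as the interface text tells. Its arguments: {"type":"object","properties":{"commands":{"type":"array","items":{"type":"array"}},"grip_force":{"type":"number"}},"required":["commands"]}

```bash
mkdir -p pics; ls
python3 - <<'E'
from workcell import ctrl
import cv2
s=ctrl.sense()
for k,v in s.items(): print(k,v)
print(ctrl.pinch_z)
for n in ("side","top"):
    d=ctrl.snapshot(n); cv2.imwrite(f"pics/{n}0.png",d["color"][:,:,::-1])
    print(n,{k:v for k,v in d.items() if k!="color"})
E
```

```text
pics
time 0.0
qpos [67.17996448 24.44987401  4.23191448 92.05204989 -1.95437121 63.64386729
 -3.84422424]
dq [-0.05104658 -0.05318204  0.00591756 -0.03023287 -0.01942057 -0.12746399
 -0.10320593]
tau [ 5.24511615e-04 -9.49808335e+01  3.76121610e+00 -4.63516116e+01
  1.93359802e-02  1.01203116e-02  2.59138528e-05]
ee_pos [ 0.16607077 -0.65383041  0.23060977]
tool_rot [[ 9.69222136e-01  2.46187509e-01 -4.02747948e-04]
 [ 2.46187822e-01 -9.69221372e-01  1.22000349e-03]
 [-9.00022976e-05 -1.28160603e-03 -9.99999175e-01]]
ft_force [ 0.06862419  0.06422758 -1.12209716]
ft_torque [ 0.01213795 -0.00454773  0.01057838]
opening 0.08525707703546298
0.0187
side {'fx': 513.4531209928293, 'fy': 513.4531209928293, 'cx': 319.27968278925914, 'cy': 238.33840167393436, 'rvec': array([ 0.9253675 , -2.45550604,  1.10682652]), 'tvec': array([0.38241089, 0.23670418, 0.92821858])}
top {'fx': 531.0183066025179, 'fy': 531.0183066025179, 'cx': 318.73896072287357, 'cy': 242.52993138389647, 'rvec': array([ 2.13614288, -2.04904802,  0.24665483]), 'tvec': array([0.00179081, 0.53700885, 1.33899781])}
```

View pics/top0.png

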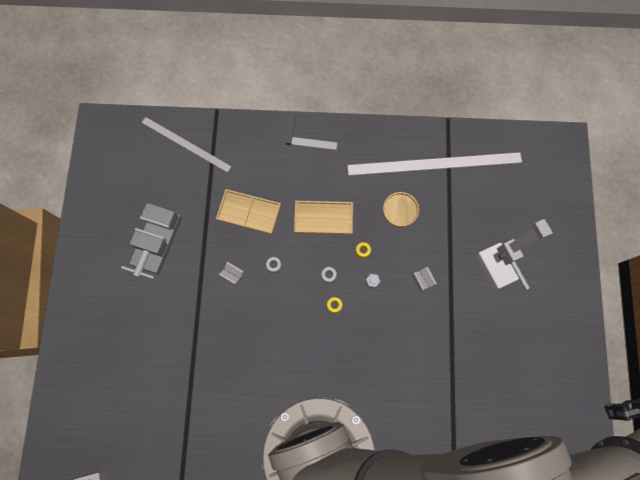

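View pics/side0.png

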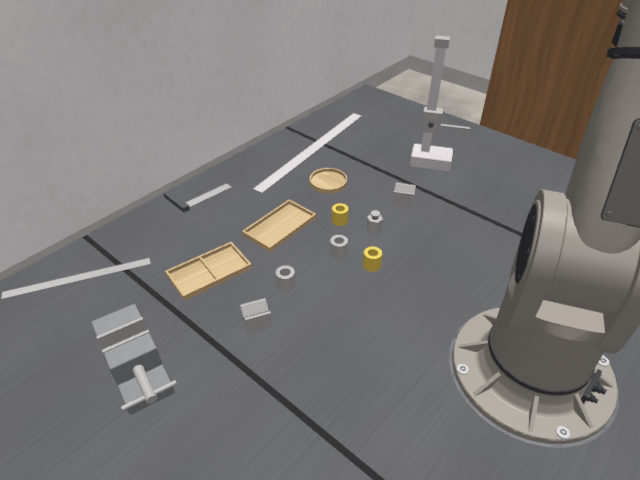

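The top view shows grey bushings at (273,264) and (329,274), and yellow look-alikes at (363,250) and (334,305). The V-blocks are at (231,272) and (425,278) and the jack at (373,280). The bay tray with its divider is at (248,211), the plain tray at (324,217) and the dish at (401,209). Next I measure and check them in crops.

```bash
cat > h.py <<'E'
import numpy as np, cv2
from workcell import ctrl
def cam(d):
    R=cv2.Rodrigues(np.array(d["rvec"],float))[0]; t=np.array(d["tvec"],float)
    K=np.array([[d["fx"],0,d["cx"]],[0,d["fy"],d["cy"]],[0,0,1]]); return K,R,t
def ray(d,uv):
    K,R,t=cam(d); uv=np.atleast_2d(np.array(uv,float))
    v=np.c_[uv,np.ones(len(uv))]@np.linalg.inv(K).T@R
    return -R.T@t, v
def onz(d,uv,z):
    c,v=ray(d,uv); return c+v*((z-c[2])/v[:,2])[:,None]
def tri(d1,p1,d2,p2):
    P=[]
    for d in(d1,d2):
        K,R,t=cam(d); P.append(K@np.c_[R,t])
    X=cv2.triangulatePoints(P[0],P[1],np.array(p1,float).reshape(2,1),np.array(p2,float).reshape(2,1))
    return (X[:3]/X[3]).ravel()
def proj(d,X):
    K,R,t=cam(d); return cv2.projectPoints(np.array(X,float).reshape(-1,1,3),np.array(d["rvec"]),np.array(d["tvec"]),K,None)[0].reshape(-1,2)
def crop(d,name,c,r,s):
    u,v=c; a=d["color"][max(0,v-r):v+r,max(0,u-int(r*4/3)):u+int(r*4/3),::-1]
    a=cv2.resize(a,None,fx=s,fy=s,interpolation=cv2.INTER_CUBIC)[:600,:800]; cv2.imwrite(f"pics/{name}.png",a)
E
python3 - <<'E'
from h import *
T=ctrl.snapshot("top");S=ctrl.snapshot("side")
np.save("T0.npy",T,allow_pickle=True);np.save("S0.npy",S,allow_pickle=True)
for n,d in(("top",T),("side",S)): print(n,"cam pos",ray(d,[0,0])[0])
# top crop: cols 205-445, rows 180-320
cv2.imwrite("pics/topc.png",cv2.resize(T["color"][180:325,205:450,::-1],None,fx=3.2,fy=3.2,interpolation=cv2.INTER_CUBIC))
cv2.imwrite("pics/sidec.png",cv2.resize(S["color"][160:340,155:425,::-1],None,fx=2.9,fy=2.9,interpolation=cv2.INTER_CUBIC))
for n,uv in dict(vb1=(231,272),vb2=(425,278),b1=(273,264),b2=(329,274),y1=(363,250),y2=(334,305),jack=(373,280),bay=(248,211),plain=(324,217),dish=(401,209),gauge=(502,264),beam=(545,228),visetop=(150,240)).items():
    print(n,onz(T,uv,0.03).round(3))
E
```

```text
top cam pos [0.20503242 0.01168108 1.42797833]
side cam pos [-0.07085701  0.65632864  0.79250785]
vb1 [[0.454 0.255 0.03 ]]
vb2 [[ 0.459 -0.263  0.03 ]]
b1 [[0.48  0.145 0.03 ]]
b2 [[ 0.46  -0.007  0.03 ]]
y1 [[ 0.529 -0.096  0.03 ]]
y2 [[ 0.377 -0.023  0.03 ]]
jack [[ 0.448 -0.124  0.03 ]]
bay [[0.626 0.222 0.03 ]]
plain [[0.617 0.013 0.03 ]]
dish [[ 0.649 -0.198  0.03 ]]
gauge [[ 0.506 -0.469  0.03 ]]
beam [[ 0.611 -0.591  0.03 ]]
visetop [[0.533 0.482 0.03 ]]
```

Run:
```python
from h import *
for n in "TS":
    d=np.load(n+"0.npy",allow_pickle=True).item(); hsv=cv2.cvtColor(d["color"],cv2.COLOR_RGB2HSV)
    print(n)
    wood=cv2.inRange(hsv,(10,60,120),(25,255,255))
    grey=cv2.inRange(hsv,(0,0,95),(179,60,255))
    for nm,m in(("wood",wood),("grey",grey)):
        k,l,st,ce=cv2.connectedComponentsWithStats(m)
        for i in range(1,k):
            x,y,w,h,a=st[i]
            if a>40 and 170<x+w/2<450 and 150<y+h/2<330: print(nm,st[i],ce[i].round(1))
```

```text
T
wood [ 216  189   65   45 1880] [248.  210.9]
wood [ 383  192   37   35 1005] [400.7 208.8]
wood [ 294  200   59   35 1883] [323.2 216.8]
wood [356 242  16  16 161] [363.2 249.2]
wood [327 297  16  16 170] [334.4 304.4]
grey [    0     0   640   404 82881] [333.4  88.6]
grey [ 347  151  176   25 2133] [433.8 163.3]
grey [340 201  14  32  44] [350.9 212.3]
grey [265 256  17  16 179] [273.1 263.7]
grey [218 261  26  24 350] [231.2 272.8]
grey [321 266  16  16 173] [328.5 273.7]
grey [414 266  23  24 340] [425.  277.8]
grey [365 273  16  15 172] [372.9 279.8]
S
wood [309 168  38  26 747] [327.6 180.2]
wood [ 242  200   74   52 1930] [278.8 224.8]
wood [331 203  18  23 349] [339.6 213.9]
wood [ 165  242   87   58 2563] [207.8 270. ]
wood [363 246  20  26 432] [372.1 258.4]
grey [     0      0    640    480 259300] [287.1 245.3]
```

View pics/topc.png

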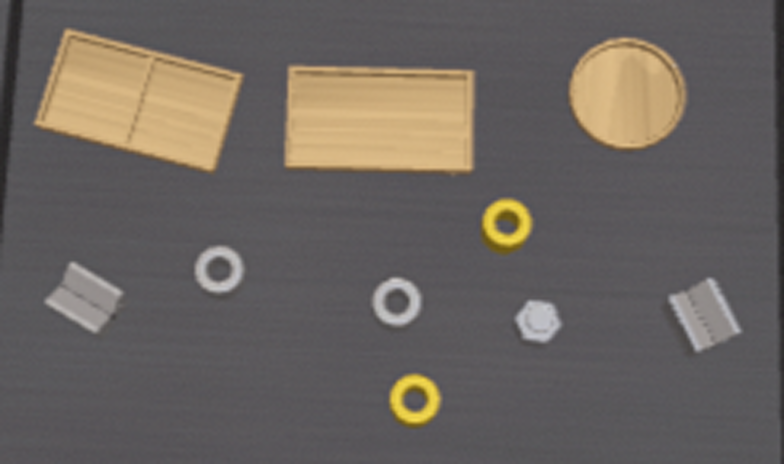

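View pics/sidec.png

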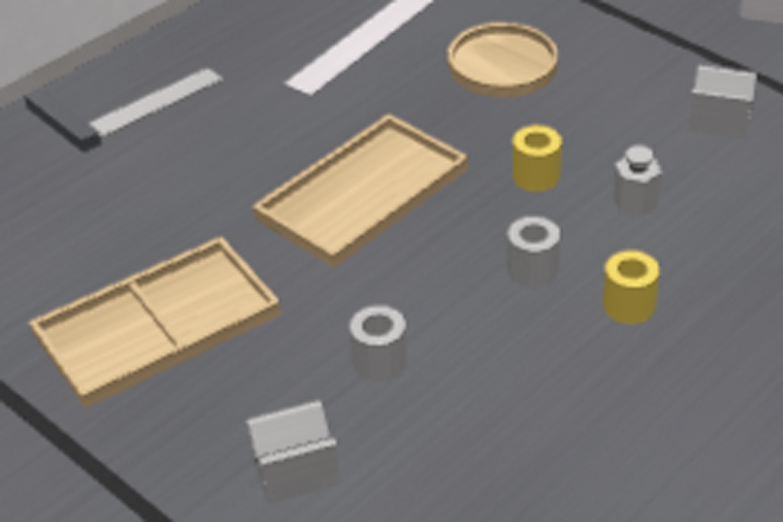

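Run:
```python
from h import *
T=np.load("T0.npy",allow_pickle=True).item();S=np.load("S0.npy",allow_pickle=True).item()
def cr(d,c,r=16,s=12):
    u,v=c; a=cv2.resize(d["color"][v-r:v+r,u-r:u+r,::-1],None,fx=s,fy=s,interpolation=cv2.INTER_NEAREST)
    for k in range(0,2*r,4):
        cv2.putText(a,str(u-r+k),(k*s,9),0,.33,(0,255,255),1);cv2.putText(a,str(v-r+k),(0,k*s+9),0,.33,(0,255,255),1)
    return a
cv2.imwrite("pics/vbT.png",np.hstack([cr(T,(231,273)),cr(T,(425,278))]))
cv2.imwrite("pics/vbS.png",np.hstack([cr(S,(256,315),18,11),cr(S,(404,195),18,11)]))
# rings/jack: bright threshold
for n,d,pts in(("T",T,dict(b1=(273,264),b2=(329,274),jk=(373,280))),("S",S,dict(b1=(285,272),b2=(339,241),jk=(375,216)))):
    g=cv2.cvtColor(d["color"],cv2.COLOR_RGB2GRAY)
    for k,(u,v) in pts.items():
        r=14; w=cv2.resize(g[v-r:v+r,u-r:u+r],None,fx=8,fy=8,interpolation=cv2.INTER_CUBIC)
        th=150
        m=(w>th).astype(np.uint8); cs=cv2.findContours(m,cv2.RETR_EXTERNAL,cv2.CHAIN_APPROX_NONE)[0]
        c=max(cs,key=cv2.contourArea); e=cv2.fitEllipse(c)
        print(n,k,((np.array(e[0])+.5)/8-.5+[u-r,v-r]).round(2),np.array(e[1])/8,e[2], w.max())
```

```text
T b1 [273.   263.76] [13.78670502 14.27217007] 71.55311584472656 198
T b2 [328.59 273.78] [14.19898891 14.24799252] 70.06201934814453 203
T jk [372.73 279.84] [12.25686836 12.73532486] 119.6137466430664 199
S b1 [284.73 271.7 ] [13.44000816 18.9943161 ] 86.51983642578125 212
S b2 [338.68 240.11] [11.79875183 17.71217537] 92.43233489990234 208
S jk [374.76 216.19] [12.2318182  14.14762592] 96.046875 212
```

View pics/vbT.png

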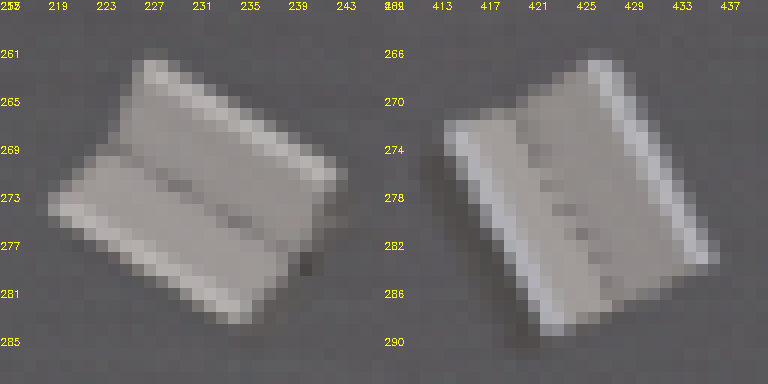

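View pics/vbS.png

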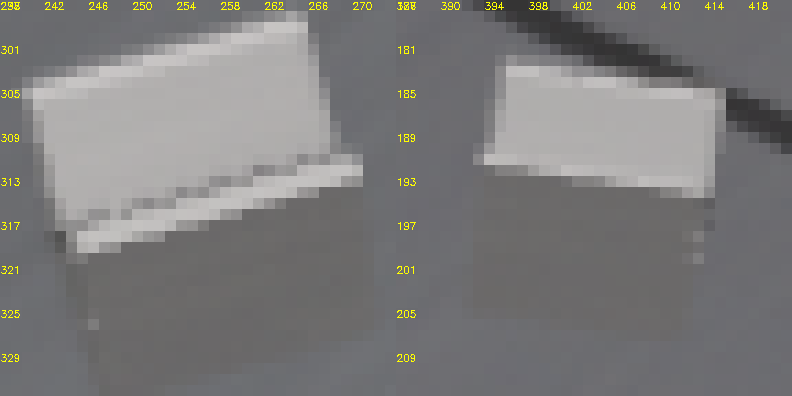

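```bash
python3 - <<'E'
from h import *
T=np.load("T0.npy",allow_pickle=True).item();S=np.load("S0.npy",allow_pickle=True).item()
def strips(d,c,r,th,s=8):
    u,v=c; g=cv2.cvtColor(d["color"],cv2.COLOR_RGB2GRAY)
    w=cv2.resize(g[v-r:v+r,u-r:u+r],None,fx=s,fy=s,interpolation=cv2.INTER_CUBIC)
    cs=cv2.findContours((w>th).astype(np.uint8),cv2.RETR_EXTERNAL,cv2.CHAIN_APPROX_NONE)[0]
    cs=sorted(cs,key=cv2.contourArea)[-2:]
    out=[]
    for c in cs:
        b=cv2.boxPoints(cv2.minAreaRect(c)); b=(b+.5)/s-.5+[u-r,v-r]
        e=[np.linalg.norm(b[i]-b[(i+1)%4]) for i in range(4)]
        ends=((b[0]+b[1])/2,(b[2]+b[3])/2) if e[0]<e[1] else ((b[1]+b[2])/2,(b[3]+b[0])/2)
        out.append(np.array(sorted(ends,key=lambda p:p[0])))
    return sorted(out,key=lambda q:q[:,0].mean())
for n,cT,cS,th,ths in(("vb1",(231,273),(256,315),162,188),("vb2",(425,278),(404,190),168,188)):
    a=strips(T,cT,16,th)
    W=[onz(T,q,.042)[:,:2] for q in a]
    print(n,[q.round(1).tolist() for q in a]); cen=np.mean([w.mean(0) for w in W],0)
    sep=W[0].mean(0)-W[1].mean(0)
    print(" centre",cen.round(4),"len",[np.linalg.norm(w[1]-w[0]).round(4) for w in W],"yaw",[np.degrees(np.arctan2(*(w[1]-w[0])[::-1])).round(1) for w in W],"sep",np.linalg.norm(sep).round(4),np.degrees(np.arctan2(sep[1],sep[0])).round(1))
    b=strips(S,cS,18 if n=="vb1" else 14,ths); print(" side",[q.round(1).tolist() for q in b])
    uT=np.mean([q.mean(0) for q in a],0); uS=np.mean([q.mean(0) for q in b],0)
    print(" tri",tri(T,uT,S,uS).round(4))
for n,pT,pS in(("b1",(273,263.76),(284.73,271.7)),("b2",(328.59,273.78),(338.68,240.11))):
    print(n,tri(T,pT,S,pS).round(4),onz(T,pT,.04).round(4))
E
python3 - <<'E'
import sys; sys.path.insert(0,'.')
import os; os.chdir('.')
from h import *
T=np.load("T0.npy",allow_pickle=True).item();S=np.load("S0.npy",allow_pickle=True).item()
def cr(d,c,r=16,s=12):
    u,v=c; a=cv2.resize(d["color"][v-r:v+r,u-r:u+r,::-1],None,fx=s,fy=s,interpolation=cv2.INTER_NEAREST)
    for k in range(0,2*r,4):
        cv2.putText(a,str(u-r+k),(k*s,9),0,.33,(0,255,255),1);cv2.putText(a,str(v-r+k),(0,k*s+9),0,.33,(0,255,255),1)
    return a
cv2.imwrite("pics/jk.png",np.hstack([cr(T,(373,280),12,16),cr(S,(375,220),16,12)]))
# tray outlines
for n,d in(("T",T),("S",S)):
    hsv=cv2.cvtColor(d["color"],cv2.COLOR_RGB2HSV); m=cv2.inRange(hsv,(10,60,80),(25,255,255))
    for c in cv2.findContours(m,cv2.RETR_EXTERNAL,cv2.CHAIN_APPROX_NONE)[0]:
        if 600<cv2.contourArea(c)<4000:
            h=cv2.convexHull(c); q=cv2.approxPolyDP(h,3,True)[:,0]
            print(n,q.tolist() if len(q)<8 else cv2.fitEllipse(c))
            if n=="T" and len(q)<6:
                r=cv2.minAreaRect(c); W=onz(T,cv2.boxPoints(r),.014)[:,:2]; print("  ctr",W.mean(0).round(4),"sides",[np.linalg.norm(W[i]-W[i-1]).round(3) for i in range(4)],"ang",[np.degrees(np.arctan2(*(W[i]-W[i-1])[::-1])).round(1) for i in range(4)])
            elif n=="T":
                e=cv2.fitEllipse(c); print("  dish",onz(T,e[0],.014).round(4))
E
```

```text
vb1 [[[219.6, 273.3], [234.6, 282.4]], [[226.7, 262.2], [241.9, 271.4]]]
 centre [0.451 0.254] len [np.float64(0.0477), np.float64(0.048)] yaw [np.float64(-118.6), np.float64(-118.8)] sep 0.0346 151.2
 side [[[240.7, 305.3], [264.9, 298.8]], [[245.0, 318.4], [269.8, 311.6]]]
 tri [0.4503 0.2534 0.0436]
vb2 [[[414.7, 272.4], [423.0, 288.3]], [[426.4, 266.8], [434.8, 283.3]]]
 centre [ 0.4581 -0.2596] len [np.float64(0.0469), np.float64(0.0485)] yaw [np.float64(-152.3), np.float64(-153.0)] sep 0.0346 116.5
 side [[[402.8, 184.2], [405.8, 184.2]], [[408.9, 185.2], [412.4, 185.2]]]
 tri [ 0.4523 -0.2578  0.0582]
b1 [0.4786 0.1433 0.0411] [[0.4792 0.1437 0.04  ]]
b2 [ 0.4578 -0.0055  0.0409] [[ 0.4583 -0.0053  0.04  ]]
T [[295, 201], [352, 202], [352, 233], [294, 232]]
  ctr [0.6222 0.0154] sides [np.float64(0.161), np.float64(0.095), np.float64(0.163), np.float64(0.095)] ang [np.float64(90.9), np.float64(1.6), np.float64(-89.1), np.float64(-179.9)]
T ((400.4925231933594, 209.03488159179688), (34.389373779296875, 36.146976470947266), 106.83358764648438)
  dish [[ 0.6541 -0.1988  0.014 ]]
T [[225, 189], [280, 203], [272, 232], [216, 219]]
  ctr [0.6308 0.2251] sides [np.float64(0.166), np.float64(0.095), np.float64(0.168), np.float64(0.094)] ang [np.float64(77.3), np.float64(-9.3), np.float64(-103.0), np.float64(169.2)]
S [[250, 263], [251, 268], [186, 299], [165, 271], [229, 242]]
S [[315, 213], [314, 219], [270, 251], [243, 235], [244, 229], [287, 200]]
S ((327.8653564453125, 180.11610412597656), (24.84276580810547, 37.862823486328125), 90.34764862060547)
```

View pics/jk.png

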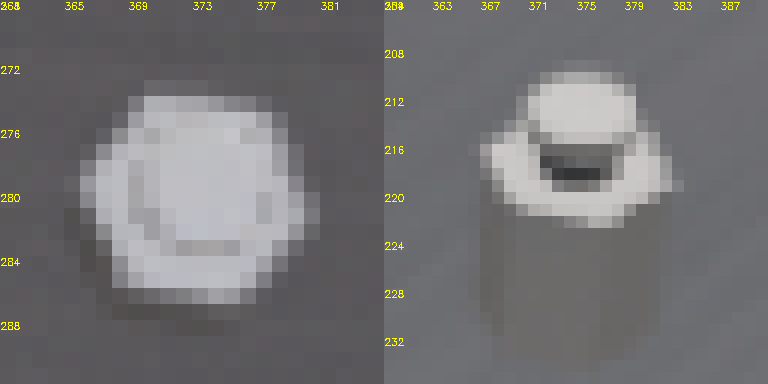

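Run:
```python
from h import *
T=np.load("T0.npy",allow_pickle=True).item();S=np.load("S0.npy",allow_pickle=True).item()
print("vb2",tri(T,np.mean([[414.7,272.4],[423,288.3],[426.4,266.8],[434.8,283.3]],0),S,(404.65,188.2)).round(4))
print("jack head",tri(T,(373,278.7),S,(374.8,212)).round(4), onz(T,(373,278.7),.052).round(4), "hex", onz(T,(372.73,279.9),.038).round(4))
t=lambda p:np.array(p)/3.2-.5+[205,180]; s=lambda p:np.array(p)/2.9-.5+[155,160]
for n,tp,sp in(("bay",[(66,29),(243,74),(213,168),(37,123)],[(32,322),(221,240),(279,297),(84,393)]),
  ("plain",[(288,66),(473,70),(472,168),(285,165)],[(255,207),(389,117),(466,157),(333,252)])):
    X=np.array([tri(T,t(a),S,s(b)) for a,b in zip(tp,sp)]); print(n,X.round(3).tolist()); print(" ctr",X.mean(0).round(4)," long",np.degrees(np.arctan2(*(X[0]-X[1])[1::-1])).round(1),np.degrees(np.arctan2(*(X[3]-X[2])[1::-1])).round(1),"len",np.linalg.norm(X[0]-X[1]).round(3),np.linalg.norm(X[2]-X[3]).round(3),np.linalg.norm(X[0]-X[3]).round(3),np.linalg.norm(X[2]-X[1]).round(3))
print("divider",[tri(T,t(a),S,s(b)).round(3) for a,b in(((154,55),(130,284)),((127,146),(178,346)))])
# dish rim
print("dish",tri(T,t((627,92)),S,s((502,52))).round(4))
# hex orientation
g=cv2.cvtColor(T["color"],cv2.COLOR_RGB2GRAY);w=cv2.resize(g[266:294,359:387],None,fx=8,fy=8,interpolation=cv2.INTER_CUBIC)
c=max(cv2.findContours((w>135).astype(np.uint8),cv2.RETR_EXTERNAL,cv2.CHAIN_APPROX_NONE)[0],key=cv2.contourArea)
q=(c[:,0]+.5)/8-.5+[359,266]; W=onz(T,q,.038)[:,:2]; W0=W-(W.min(0)+W.max(0))/2; r=np.hypot(*W0.T); a=np.arctan2(W0[:,1],W0[:,0])
print("hex ctr",((W.min(0)+W.max(0))/2).round(4),"r",r.min(),r.max(),"corner phase mod60",np.degrees(np.angle(np.sum((r-r.mean())*np.exp(6j*a))))/6)
```

```text
vb2 [ 0.4571 -0.2596  0.0436]
jack head [ 0.4468 -0.1218  0.0561] [[ 0.4478 -0.122   0.052 ]] hex [[ 0.4471 -0.1227  0.038 ]]
bay [[0.692, 0.292, 0.017], [0.659, 0.136, 0.011], [0.571, 0.156, 0.02], [0.605, 0.31, 0.017]]
 ctr [0.6318 0.2237 0.016 ]  long 78.4 77.5 len 0.159 0.158 0.088 0.091
plain [[0.665, 0.096, 0.016], [0.671, -0.065, 0.012], [0.582, -0.066, 0.014], [0.576, 0.094, 0.02]]
 ctr [0.6235 0.0149 0.0155]  long 91.8 92.0 len 0.161 0.161 0.089 0.089
divider [array([0.674, 0.215, 0.011]), array([0.591, 0.234, 0.013])]
dish [ 0.655  -0.1982  0.0175]
hex ctr [ 0.4471 -0.1228] r 0.015940037542841023 0.018620325476533466 corner phase mod60 22.83828669098709
```

Measured heights match the text: V-block tops at 43.6 mm, bushings at 41 mm, the jack head at 52–56 mm, and tray rims at about 15 mm. The grey bushings are the real ones and the two yellow rings are left alone. Next is a row planner.

```bash
cat > plan.py <<'E'
import sys,json
from h import *
from scipy.spatial.transform import Rotation as Ro
def Rt(th):
    c,s=np.cos(np.radians(th)),np.sin(np.radians(th)); return np.array([[c,s,0],[s,-c,0],[0,0,-1.]])
def plan(wps,start=None):
    """wps: (x,y,z,theta,n,open); prints rows"""
    s=ctrl.sense(); p=np.array(s["ee_pos"]);R=np.array(s["tool_rot"])
    if start: p,R=np.array(start[:3]),Rt(start[3])
    th=np.degrees(np.arctan2(R[1,0],R[0,0])); print("now",p.round(4),round(th,2),"t",s["time"],"op",round(s["opening"],4),"F",np.round(s["ft_force"],1)); rows=[]
    for x,y,z,t,n,o in wps:
        tp=np.array([x,y,z]); Tr=Ro.from_matrix(R.T@Rt(t)).as_rotvec(); 
        if abs(np.degrees(Tr)).max()<.15: Tr*=0
        p0,R0=p.copy(),R.copy()
        for i in range(1,n+1):
            gp=p0+(tp-p0)*i/n; gR=R0@Ro.from_rotvec(Tr*i/n).as_matrix()
            d=(R.T@(gp-p)).round(3 if i<n else 4); w=np.degrees(Ro.from_matrix(R.T@gR).as_rotvec()).round(1)+0.
            rows.append([d.tolist(),w.tolist(),o])
            p=p+R@d; R=R@Ro.from_rotvec(np.radians(w)).as_matrix()
    for k in range(0,len(rows),12): print(json.dumps(rows[k:k+12]))
    r=np.array([np.linalg.norm(q[0]) for q in rows]);print("max",r.max(),max(np.linalg.norm(q[1]) for q in rows))
E
python3 -c "
from plan import *
plan([(.33,-.33,.25,20,8,.06),(.458,-.2595,.12,27.3,4,.06)])"
```

```text
now [ 0.1661 -0.654   0.2309] 14.25 t 0.2 op 0.0851 F [0.3 0.7 0.7]
[[[0.03, -0.034, -0.002], [0.0, 0.0, -0.7], 0.06], [[0.03, -0.034, -0.003], [0.0, 0.0, -0.7], 0.06], [[0.031, -0.034, -0.002], [0.0, 0.0, -0.8], 0.06], [[0.031, -0.033, -0.002], [0.0, 0.0, -0.7], 0.06], [[0.031, -0.032, -0.003], [0.0, 0.0, -0.7], 0.06], [[0.032, -0.032, -0.002], [0.0, 0.0, -0.7], 0.06], [[0.033, -0.032, -0.003], [0.0, 0.0, -0.7], 0.06], [[0.0322, -0.0319, -0.0019], [0.0, 0.0, -0.7], 0.06], [[0.036, -0.006, 0.033], [0.0, 0.0, -1.8], 0.06], [[0.036, -0.004, 0.032], [0.0, 0.0, -1.9], 0.06], [[0.037, -0.003, 0.033], [0.0, 0.0, -1.8], 0.06], [[0.0362, -0.0025, 0.032], [0.0, 0.0, -1.8], 0.06]]
max 0.04966890375275057 1.9
```

jog_arm([
  [[0.03, -0.034, -0.002], [0, 0, -0.7], 0.06],
  [[0.03, -0.034, -0.003], [0, 0, -0.7], 0.06],
  [[0.031, -0.034, -0.002], [0, 0, -0.8], 0.06],
  [[0.031, -0.033, -0.002], [0, 0, -0.7], 0.06],
  [[0.031, -0.032, -0.003], [0, 0, -0.7], 0.06],
  [[0.032, -0.032, -0.002], [0, 0, -0.7], 0.06],
  [[0.033, -0.032, -0.003], [0, 0, -0.7], 0.06],
  [[0.032, -0.032, -0.002], [0, 0, -0.7], 0.06],
  [[0.036, -0.006, 0.033], [0, 0, -1.8], 0.06],
  [[0.036, -0.004, 0.032], [0, 0, -1.9], 0.06],
  [[0.037, -0.003, 0.033], [0, 0, -1.8], 0.06],
  [[0.036, -0.0025, 0.032], [0, 0, -1.8], 0.06],
], grip_force=50)

```text
time: 1.7
ee_pos: [0.4586, -0.2592, 0.1193]
tool_rot: [[0.889, 0.459, 0.0], [0.459, -0.889, 0.0], [0.0, 0.0, -1.0]]
ft_force: [0.9, -1.4, -0.2]
opening: 0.0599
```

```bash
python3 -c "
from plan import *
plan([(.458,-.2595,.08,27.3,2,.06)])
for n in ('top','side'):
    d=ctrl.snapshot(n); c=proj(d,[.458,-.26,.05])[0].astype(int); crop(d,n+'1',c,60,5)
"
```

```text
now [ 0.4586 -0.2592  0.1193] 27.3 t 1.7 op 0.0599 F [ 0.9 -1.4 -0.2]
[[[-0.0, -0.0, 0.02], [0.0, 0.0, 0.0], 0.06], [[-0.0007, -0.0, 0.0193], [0.0, 0.0, 0.0], 0.06]]
max 0.02 0.0
```

View pics/side1.png

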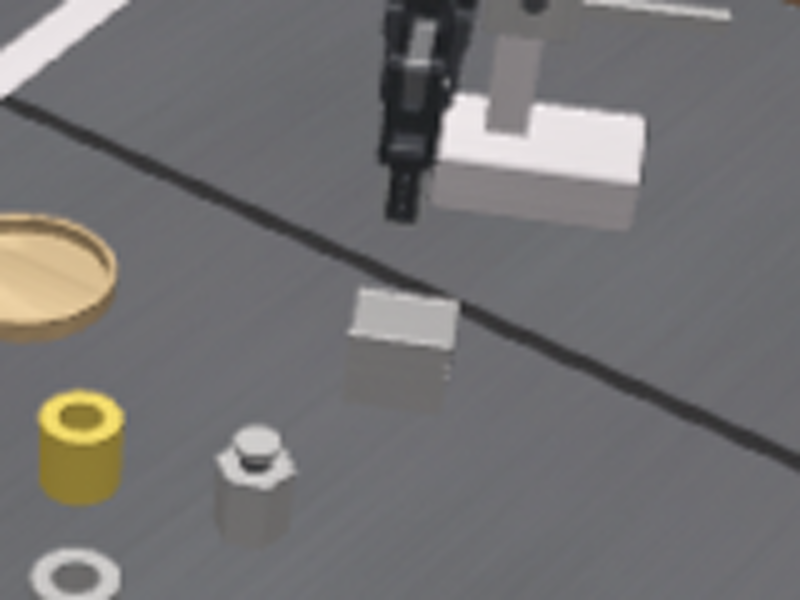

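View pics/top1.png

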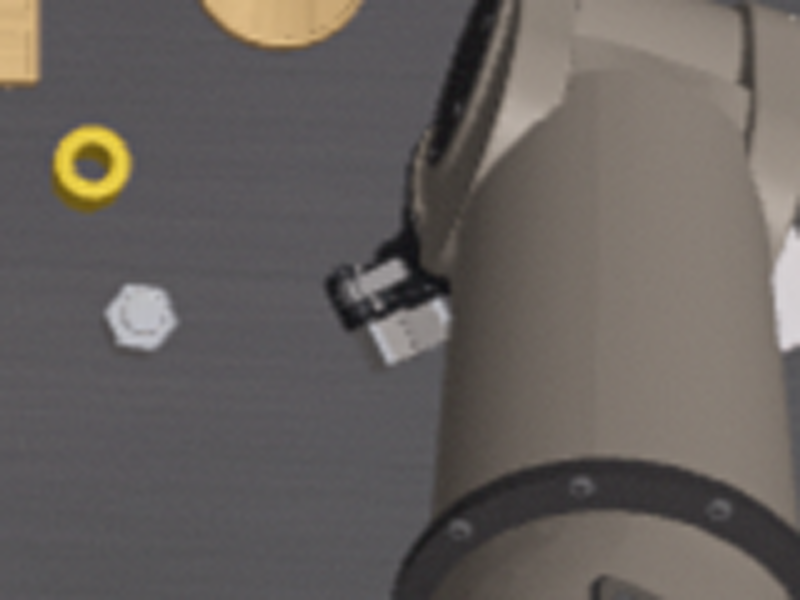

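The side crop shows the fingers above V-block b at about (400,330 in the crop), aligned with its flat sides and clear of the gauge. The top crop shows the near finger beside the block's flank. I go down and grip.

jog_arm([
  [[-0.0005, 0, 0.03], [0, 0, 0], 0.06],
  [[0, 0, 0.03], [0, 0, 0], 0.06],
  [[0, 0, 0.025], [0, 0, 0], 0.06],
  [[0, 0, 0.015], [0, 0, 0], 0.06],
  [[0, 0, 0.009], [0, 0, 0], 0.06],
  [[0, 0, 0], [0, 0, 0], 0.06],
  [[0, 0, 0], [0, 0, 0], 0.03],
  [[0, 0, 0], [0, 0, 0], 0.03],
  [[0, 0, 0], [0, 0, 0], 0.03],
  [[0, 0, 0], [0, 0, 0], 0.03],
  [[0, 0, 0], [0, 0, 0], 0.03],
], grip_force=60)

```text
time: 3.18
ee_pos: [0.4578, -0.2605, 0.0124]
tool_rot: [[0.889, 0.458, 0.001], [0.458, -0.889, -0.001], [0.001, 0.001, -1.0]]
ft_force: [-0.8, 0.1, 7.0]
opening: 0.0392
```

```bash
python3 -c "
from plan import *
# up, then carry to bay minus
plan([(.458,-.2595,.15,27.3,3,.03),(.624,.186,.14,78,9,.03)])
"
```

```text
now [ 0.4578 -0.2605  0.0124] 27.24 t 3.175 op 0.0392 F [-0.8  0.1  7. ]
[[[0.0, -0.0, -0.046], [0.0, 0.0, 0.0], 0.03], [[0.001, -0.0, -0.046], [0.0, 0.0, 0.0], 0.03], [[-0.0002, -0.0006, -0.0456], [0.0, 0.0, 0.0], 0.03], [[0.039, -0.036, 0.001], [0.0, 0.0, -5.6], 0.03], [[0.042, -0.031, 0.001], [0.0, 0.0, -5.7], 0.03], [[0.046, -0.027, 0.001], [0.0, 0.0, -5.6], 0.03], [[0.047, -0.023, 0.001], [0.0, 0.0, -5.7], 0.03], [[0.05, -0.018, 0.001], [0.1, 0.0, -5.6], 0.03], [[0.051, -0.013, 0.002], [0.0, 0.0, -5.6], 0.03], [[0.053, -0.008, 0.001], [0.0, 0.0, -5.7], 0.03], [[0.052, -0.002, 0.001], [0.0, 0.0, -5.6], 0.03], [[0.053, 0.0024, 0.0009], [0.0, 0.0, -5.7], 0.03]]
max 0.05360970061472084 5.7
```

jog_arm([
  [[0, 0, -0.02], [0, 0, 0], 0.03],
  [[0, 0, -0.04], [0, 0, 0], 0.03],
  [[0, 0, -0.04], [0, 0, 0], 0.03],
  [[0, 0, -0.037], [0, 0, 0], 0.03],
], grip_force=70)

```text
time: 3.68
ee_pos: [0.457, -0.26, 0.1502]
tool_rot: [[0.889, 0.458, 0.001], [0.458, -0.889, -0.0], [0.0, 0.001, -1.0]]
ft_force: [-0.3, 0.4, -3.9]
opening: 0.039
```

```bash
python3 -c "
from plan import *
plan([(.624,.186,.12,78,11,.03),(.624,.186,.12,78,1,.03)])
"
```

```text
now [ 0.457  -0.26    0.1502] 27.25 t 3.675 op 0.039 F [-0.3  0.4 -3.9]
[[[0.032, -0.029, 0.003], [0.0, 0.0, -4.6], 0.03], [[0.034, -0.027, 0.002], [0.0, 0.0, -4.6], 0.03], [[0.037, -0.023, 0.003], [0.0, 0.0, -4.6], 0.03], [[0.038, -0.021, 0.003], [0.0, 0.0, -4.7], 0.03], [[0.039, -0.017, 0.003], [0.0, 0.0, -4.6], 0.03], [[0.041, -0.014, 0.002], [0.0, 0.0, -4.6], 0.03], [[0.042, -0.011, 0.003], [0.0, 0.0, -4.6], 0.03], [[0.043, -0.008, 0.003], [0.0, 0.0, -4.6], 0.03], [[0.043, -0.004, 0.003], [0.0, 0.0, -4.6], 0.03], [[0.043, -0.0, 0.002], [0.0, 0.0, -4.6], 0.03], [[0.0434, 0.0027, 0.0032], [0.0, 0.0, -4.6], 0.03], [[-0.0, 0.0, -0.0], [0.0, 0.0, 0.0], 0.03]]
max 0.043840620433565944 4.7
```

The wrist force of −3.9 N matches a 0.4 kg block in the jaws.

jog_arm([
  [[0.032, -0.029, 0.003], [0, 0, -4.6], 0.03],
  [[0.034, -0.027, 0.002], [0, 0, -4.6], 0.03],
  [[0.037, -0.023, 0.003], [0, 0, -4.6], 0.03],
  [[0.038, -0.021, 0.003], [0, 0, -4.7], 0.03],
  [[0.039, -0.017, 0.003], [0, 0, -4.6], 0.03],
  [[0.041, -0.014, 0.002], [0, 0, -4.6], 0.03],
  [[0.042, -0.011, 0.003], [0, 0, -4.6], 0.03],
  [[0.043, -0.008, 0.003], [0, 0, -4.6], 0.03],
  [[0.043, -0.004, 0.003], [0, 0, -4.6], 0.03],
  [[0.043, 0, 0.002], [0, 0, -4.6], 0.03],
  [[0.0435, 0.003, 0.003], [0, 0, -4.6], 0.03],
  [[0, 0, 0], [0, 0, 0], 0.03],
])

```text
time: 5.18
ee_pos: [0.6242, 0.1901, 0.1184]
tool_rot: [[0.203, 0.979, -0.0], [0.979, -0.203, 0.002], [0.002, -0.001, -1.0]]
ft_force: [-0.1, -0.7, -4.5]
opening: 0.0392
```

```bash
python3 -c "
from plan import *
plan([(.624,.186,.03,78,4,.03),(.624,.186,.016,78,2,.03)])
d=ctrl.snapshot('side'); c=proj(d,[.624,.2,.05])[0].astype(int); crop(d,'side2',c,60,5)
"
```

```text
now [0.6242 0.1901 0.1184] 78.26 t 5.175 op 0.0392 F [-0.1 -0.7 -4.5]
[[[-0.001, 0.0, 0.022], [0.0, 0.0, 0.1], 0.03], [[-0.001, 0.0, 0.022], [0.0, -0.1, 0.0], 0.03], [[-0.001, 0.0, 0.022], [0.0, 0.0, 0.1], 0.03], [[-0.0011, 0.0006, 0.0224], [0.0, 0.0, 0.1], 0.03], [[-0.0, 0.0, 0.007], [0.0, 0.0, 0.0], 0.03], [[-0.0, 0.0001, 0.007], [0.0, 0.0, 0.0], 0.03]]
max 0.022435017272112806 0.1
```

View pics/side2.png

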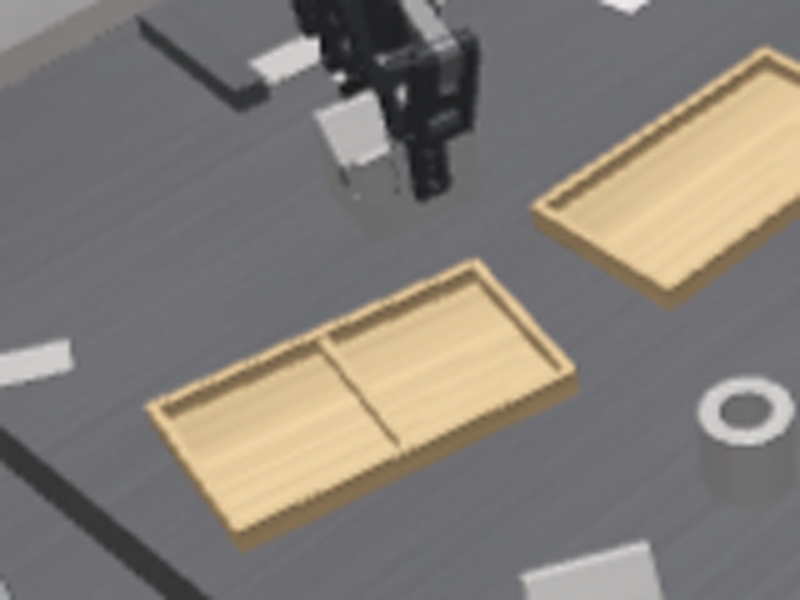

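jog_arm([
  [[0, 0, 0.02], [0, 0, 0], 0.03],
  [[0, 0, 0.025], [0, 0, 0], 0.03],
  [[0, 0, 0.025], [0, 0, 0], 0.03],
  [[0, 0, 0.015], [0, 0, 0], 0.03],
  [[0, 0, 0.008], [0, 0, 0], 0.03],
  [[0, 0, 0.006], [0, 0, 0], 0.03],
  [[0, 0, 0], [0, 0, 0], 0.03],
])

```text
time: 6.1
ee_pos: [0.6245, 0.186, 0.0195]
tool_rot: [[0.209, 0.978, 0.0], [0.978, -0.209, 0.0], [0.0, 0.0, -1.0]]
ft_force: [0.8, -0.5, -4.5]
opening: 0.039
```

```bash
python3 -c "
from plan import *
plan([(.624,.186,.016,78,1,.03)])
d=ctrl.snapshot('side'); c=proj(d,[.624,.2,.05])[0].astype(int); crop(d,'side3',c,60,5)
"
```

```text
now [0.6245 0.186  0.0195] 77.94 t 6.1 op 0.039 F [ 0.8 -0.5 -4.5]
[[[-0.0001, -0.0005, 0.0035], [0.0, 0.0, 0.0], 0.03]]
max 0.003536947836765479 0.0
```

View pics/side3.png

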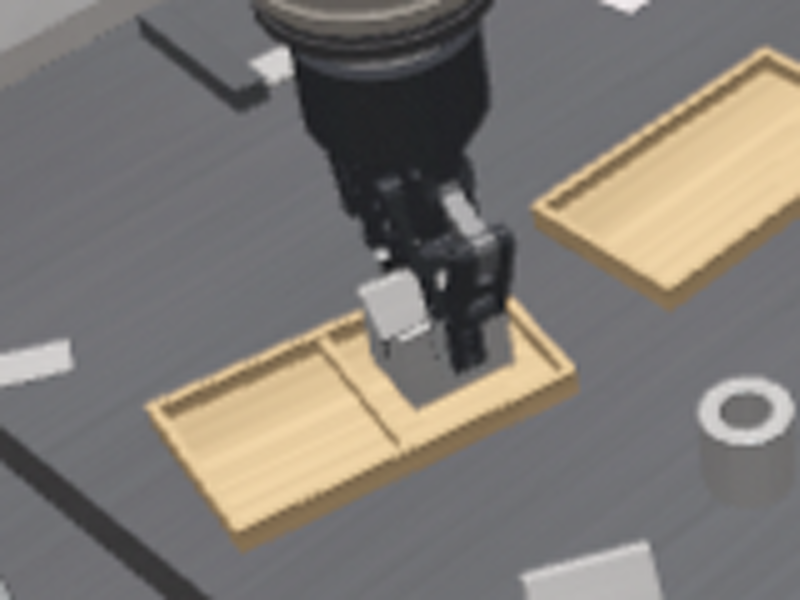

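The block sits inside the low-y bay with about 3 mm still to go. I lower, open to 56 mm and lift.

jog_arm([
  [[0, 0, 0.002], [0, 0, 0], 0.03],
  [[0, 0, 0.0012], [0, 0, 0], 0.03],
  [[0, 0, 0], [0, 0, 0], 0.03],
  [[0, 0, 0], [0, 0, 0], 0.058],
  [[0, 0, 0], [0, 0, 0], 0.058],
  [[0, 0, 0], [0, 0, 0], 0.058],
  [[0, 0, -0.01], [0, 0, 0], 0.058],
  [[0, 0, -0.03], [0, 0, 0], 0.058],
  [[0, 0, -0.04], [0, 0, 0], 0.058],
  [[0, 0, -0.03], [0, 0, 0], 0.058],
])

```text
time: 7.4
ee_pos: [0.6248, 0.1863, 0.1286]
tool_rot: [[0.209, 0.978, 0.001], [0.978, -0.209, 0.001], [0.001, 0.001, -1.0]]
ft_force: [0.3, 0.6, 0.4]
opening: 0.0579
```

```bash
python3 -c "
from plan import *
plan([(.451,.254,.12,61.3,7,.058),(.451,.254,.012,61.3,5,.058)])
d=ctrl.snapshot('side'); c=proj(d,[.624,.2,.05])[0].astype(int); crop(d,'side4',c,60,5)
"
```

```text
now [0.6248 0.1863 0.1286] 77.96 t 7.4 op 0.0579 F [0.3 0.6 0.4]
[[[0.004, -0.026, 0.001], [0.0, 0.0, 2.4], 0.058], [[0.003, -0.027, 0.001], [0.0, 0.0, 2.4], 0.058], [[0.003, -0.026, 0.002], [0.0, 0.0, 2.3], 0.058], [[0.001, -0.027, 0.001], [0.0, 0.0, 2.4], 0.058], [[-0.001, -0.027, 0.001], [0.0, 0.0, 2.4], 0.058], [[-0.001, -0.026, 0.001], [0.0, -0.1, 2.4], 0.058], [[-0.0022, -0.0268, 0.0014], [0.1, 0.0, 2.4], 0.058], [[0.0, 0.0, 0.022], [0.0, 0.0, 0.0], 0.058], [[0.0, 0.0, 0.021], [0.0, 0.0, 0.0], 0.058], [[0.0, 0.0, 0.022], [0.0, 0.0, 0.0], 0.058], [[0.0, 0.0, 0.021], [0.0, 0.0, 0.0], 0.058], [[0.0001, 0.0001, 0.022], [0.0, 0.0, 0.0], 0.058]]
max 0.027184554438136374 2.4020824298928627
```

View pics/side4.png

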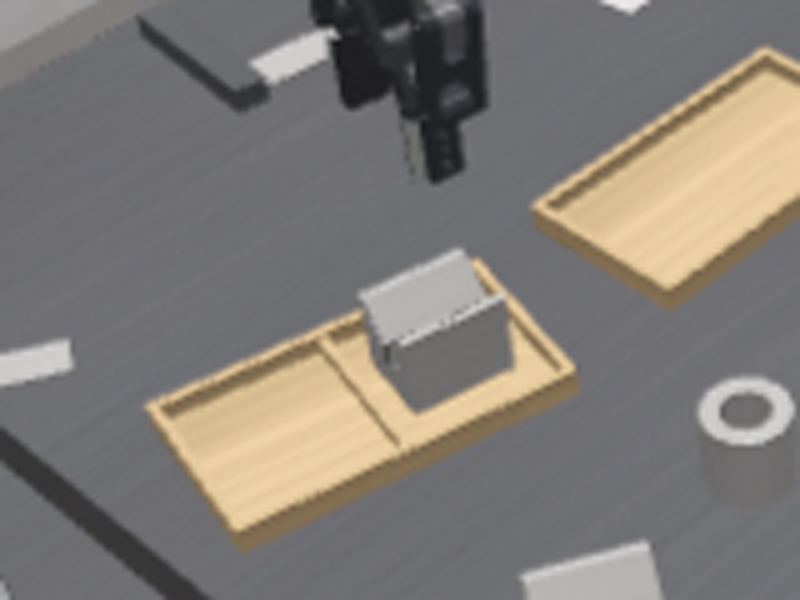

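V-block b is flat and groove up in its bay (around (435,330) in the crop). Next is V-block a.

jog_arm([
  [[0.004, -0.026, 0.001], [0, 0, 2.4], 0.058],
  [[0.003, -0.027, 0.001], [0, 0, 2.4], 0.058],
  [[0.003, -0.026, 0.002], [0, 0, 2.3], 0.058],
  [[0.001, -0.027, 0.001], [0, 0, 2.4], 0.058],
  [[-0.001, -0.027, 0.001], [0, 0, 2.4], 0.058],
  [[-0.001, -0.026, 0.001], [0, 0, 2.4], 0.058],
  [[-0.002, -0.027, 0.001], [0, 0, 2.4], 0.058],
  [[0, 0, 0.01], [0, 0, 0], 0.058],
  [[0, 0, 0.02], [0, 0, 0], 0.058],
  [[0, 0, 0.02], [0, 0, 0], 0.058],
  [[0, 0, 0.01], [0, 0, 0], 0.058],
])

```text
time: 8.82
ee_pos: [0.4507, 0.2535, 0.0573]
tool_rot: [[0.481, 0.877, -0.001], [0.877, -0.481, -0.0], [-0.001, -0.0, -1.0]]
ft_force: [0.4, -1.1, 0.4]
opening: 0.058
```

```bash
python3 -c "
from plan import *
plan([(.451,.254,.012,61.3,4,.058)])
d=ctrl.snapshot('side'); c=proj(d,[.5,.25,.05])[0].astype(int); crop(d,'side5',c,60,5)
"
```

```text
now [0.4507 0.2535 0.0573] 61.25 t 8.825 op 0.058 F [ 0.4 -1.1  0.4]
[[[0.0, 0.0, 0.011], [0.0, 0.0, 0.0], 0.058], [[0.0, 0.0, 0.012], [0.0, 0.0, 0.0], 0.058], [[0.0, 0.0, 0.011], [0.0, 0.0, 0.0], 0.058], [[0.0006, 0.0001, 0.0113], [0.0, 0.0, 0.0], 0.058]]
max 0.012 0.0
```

View pics/side5.png

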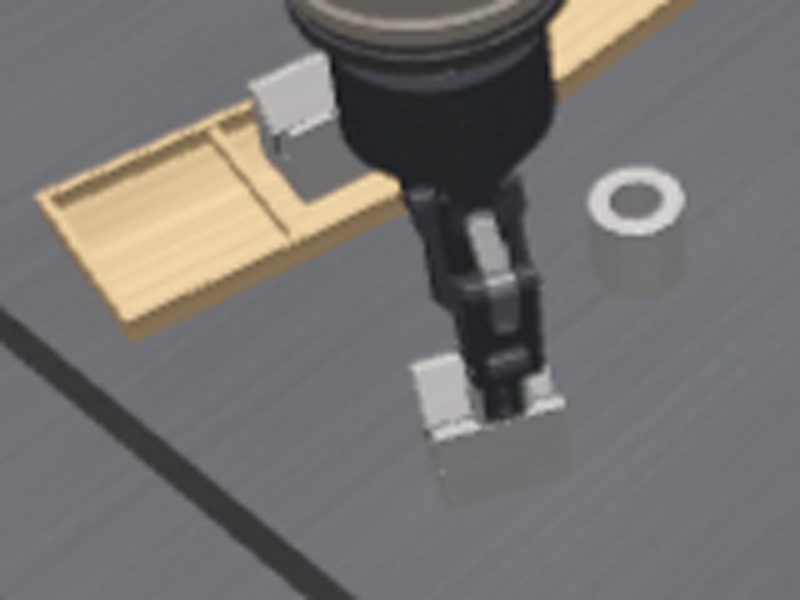

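jog_arm([
  [[0, 0, 0.011], [0, 0, 0], 0.06],
  [[0, 0, 0.012], [0, 0, 0], 0.06],
  [[0, 0, 0.012], [0, 0, 0], 0.06],
  [[0.0005, 0, 0.01], [0, 0, 0], 0.06],
  [[0, 0, 0], [0, 0, 0], 0.06],
  [[0, 0, 0], [0, 0, 0], 0.03],
  [[0, 0, 0], [0, 0, 0], 0.03],
  [[0, 0, 0], [0, 0, 0], 0.03],
  [[0, 0, 0], [0, 0, 0], 0.03],
  [[0, 0, 0], [0, 0, 0], 0.03],
])

```text
time: 10.12
ee_pos: [0.4511, 0.2546, 0.0137]
tool_rot: [[0.481, 0.877, 0.001], [0.877, -0.481, 0.0], [0.001, 0.001, -1.0]]
ft_force: [-2.0, -0.1, 5.8]
opening: 0.0387
```

jog_arm([
  [[0, 0, -0.02], [0, 0, 0], 0.03],
  [[0, 0, -0.04], [0, 0, 0], 0.03],
  [[0, 0, -0.045], [0, 0, 0], 0.03],
])

```text
time: 10.5
ee_pos: [0.4501, 0.254, 0.1188]
tool_rot: [[0.481, 0.877, -0.002], [0.877, -0.481, -0.001], [-0.001, -0.001, -1.0]]
ft_force: [0.3, 0.1, -4.3]
opening: 0.0385
```

```bash
python3 -c "
from plan import *
plan([(.64,.262,.10,78,8,.03)])
"
```

```text
now [0.4501 0.254  0.1188] 61.26 t 10.5 op 0.0385 F [ 0.3  0.1 -4.3]
[[[0.012, 0.02, 0.002], [0.0, 0.0, -2.1], 0.03], [[0.012, 0.021, 0.003], [0.0, 0.0, -2.1], 0.03], [[0.011, 0.021, 0.002], [0.0, 0.0, -2.1], 0.03], [[0.01, 0.022, 0.002], [0.0, 0.0, -2.1], 0.03], [[0.009, 0.022, 0.003], [0.0, 0.0, -2.1], 0.03], [[0.008, 0.022, 0.002], [-0.1, 0.0, -2.1], 0.03], [[0.008, 0.023, 0.002], [0.0, 0.0, -2.0], 0.03], [[0.0065, 0.0223, 0.0026], [0.0, 0.1, -2.1], 0.03]]
max 0.02443358344574123 2.1023796041628637
```

jog_arm([
  [[0.012, 0.02, 0.002], [0, 0, -2.1], 0.03],
  [[0.012, 0.021, 0.003], [0, 0, -2.1], 0.03],
  [[0.011, 0.021, 0.002], [0, 0, -2.1], 0.03],
  [[0.01, 0.022, 0.002], [0, 0, -2.1], 0.03],
  [[0.009, 0.022, 0.003], [0, 0, -2.1], 0.03],
  [[0.008, 0.022, 0.002], [0, 0, -2.1], 0.03],
  [[0.008, 0.023, 0.002], [0, 0, -2], 0.03],
  [[0.0065, 0.022, 0.0025], [0, 0, -2.1], 0.03],
  [[0, 0, 0.02], [0, 0, 0], 0.03],
  [[0, 0, 0.025], [0, 0, 0], 0.03],
  [[0, 0, 0.02], [0, 0, 0], 0.03],
  [[0, 0, 0.01], [0, 0, 0], 0.03],
])

```text
time: 12.0
ee_pos: [0.6394, 0.2622, 0.023]
tool_rot: [[0.209, 0.978, -0.002], [0.978, -0.209, -0.001], [-0.001, -0.002, -1.0]]
ft_force: [-0.1, -0.7, -3.6]
opening: 0.039
```

```bash
python3 -c "
from plan import *
plan([(.64,.262,.0182,78,1,.03)])
d=ctrl.snapshot('side'); c=proj(d,[.624,.2,.05])[0].astype(int); crop(d,'side6',c,60,5)
"
```

```text
now [0.6394 0.2622 0.023 ] 77.96 t 12.0 op 0.039 F [-0.1 -0.7 -3.6]
[[[-0.0001, 0.0006, 0.0048], [0.0, 0.0, 0.0], 0.03]]
max 0.004838388161361178 0.0
```

View pics/side6.png

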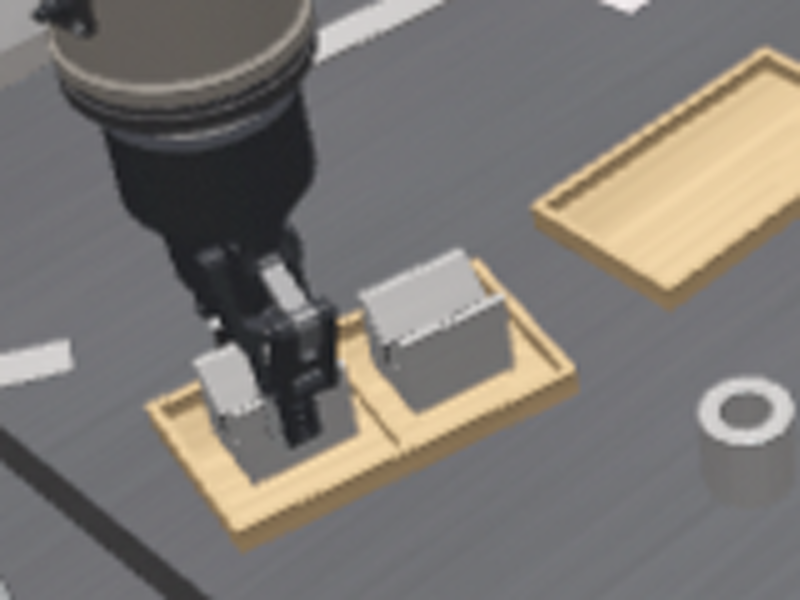

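V-block a hangs just inside the high-y bay, clear of the walls. I lower it and release.

jog_arm([
  [[0, 0, 0.003], [0, 0, 0], 0.03],
  [[0, 0, 0.002], [0, 0, 0], 0.03],
  [[0, 0, 0], [0, 0, 0], 0.03],
  [[0, 0, 0], [0, 0, 0], 0.058],
  [[0, 0, 0], [0, 0, 0], 0.058],
  [[0, 0, 0], [0, 0, 0], 0.058],
  [[0, 0, -0.01], [0, 0, 0], 0.058],
  [[0, 0, -0.03], [0, 0, 0], 0.058],
  [[0, 0, -0.04], [0, 0, 0], 0.058],
  [[0, 0, -0.02], [0, 0, 0], 0.058],
])

```text
time: 13.3
ee_pos: [0.6412, 0.263, 0.1226]
tool_rot: [[0.209, 0.978, 0.003], [0.978, -0.209, 0.001], [0.002, 0.002, -1.0]]
ft_force: [0.6, 0.8, -0.7]
opening: 0.0582
```

```bash
python3 -c "
from plan import *
plan([(.479,.1435,.115,90,7,.06),(.479,.1435,.012,90,5,.06)])
d=ctrl.snapshot('side'); c=proj(d,[.624,.2,.05])[0].astype(int); crop(d,'side7',c,60,5)
"
```

```text
now [0.6412 0.263  0.1226] 77.95 t 13.3 op 0.0582 F [ 0.6  0.8 -0.7]
[[[-0.022, -0.019, 0.001], [0.0, 0.0, -1.7], 0.06], [[-0.02, -0.02, 0.001], [0.0, 0.0, -1.7], 0.06], [[-0.021, -0.02, 0.001], [0.1, 0.0, -1.8], 0.06], [[-0.02, -0.021, 0.001], [0.0, 0.0, -1.7], 0.06], [[-0.019, -0.022, 0.001], [0.0, -0.1, -1.7], 0.06], [[-0.018, -0.022, 0.001], [0.0, 0.0, -1.7], 0.06], [[-0.0179, -0.0225, 0.0012], [0.0, 0.0, -1.7], 0.06], [[0.0, -0.0, 0.021], [0.0, 0.0, 0.0], 0.06], [[0.0, -0.0, 0.02], [0.0, 0.0, 0.0], 0.06], [[0.0, -0.0, 0.021], [0.0, 0.0, 0.0], 0.06], [[0.0, -0.0, 0.02], [0.0, 0.0, 0.0], 0.06], [[0.0, -0.0, 0.021], [0.0, 0.0, 0.0], 0.06]]
max 0.029086079144497973 1.8027756377319946
```

View pics/side7.png

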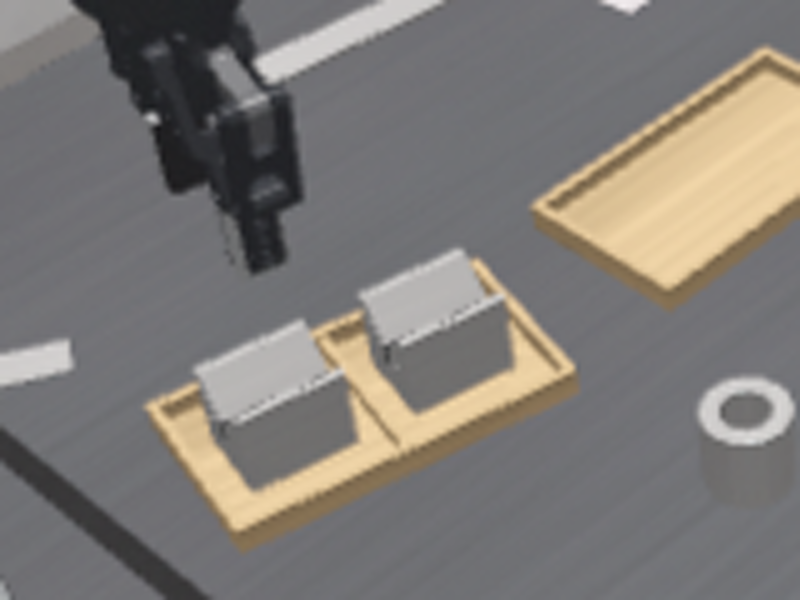

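Both V-blocks are flat in separate bays, at about (270,400) and (435,330) in the crop. Next is bushing_a, the grey one, with jaws along world x.

jog_arm([
  [[-0.022, -0.019, 0.001], [0, 0, -1.7], 0.06],
  [[-0.02, -0.02, 0.001], [0, 0, -1.7], 0.06],
  [[-0.021, -0.02, 0.001], [0, 0, -1.8], 0.06],
  [[-0.02, -0.021, 0.001], [0, 0, -1.7], 0.06],
  [[-0.019, -0.022, 0.001], [0, 0, -1.7], 0.06],
  [[-0.018, -0.022, 0.001], [0, 0, -1.7], 0.06],
  [[-0.018, -0.0225, 0.001], [0, 0, -1.7], 0.06],
  [[0, 0, 0.01], [0, 0, 0], 0.06],
  [[0, 0, 0.02], [0, 0, 0], 0.06],
  [[0, 0, 0.02], [0, 0, 0], 0.06],
  [[0, 0, 0.01], [0, 0, 0], 0.06],
])

```text
time: 14.72
ee_pos: [0.478, 0.1432, 0.0514]
tool_rot: [[0.001, 1.0, -0.001], [1.0, -0.001, 0.0], [0.0, -0.001, -1.0]]
ft_force: [0.3, -0.7, 0.1]
opening: 0.0599
```

```bash
python3 -c "
from plan import *
plan([(.479,.1435,.0135,90,4,.06)])
d=ctrl.snapshot('side'); c=proj(d,[.5,.15,.05])[0].astype(int); crop(d,'side8',c,60,5)
"
```

```text
now [0.478  0.1432 0.0514] 89.95 t 14.725 op 0.0599 F [ 0.3 -0.7  0.1]
[[[0.0, 0.0, 0.009], [0.0, 0.0, 0.0], 0.06], [[0.0, 0.001, 0.01], [0.0, 0.0, 0.0], 0.06], [[0.0, -0.0, 0.009], [0.0, 0.0, 0.0], 0.06], [[0.0003, 0.0, 0.0099], [0.0, 0.0, 0.0], 0.06]]
max 0.01004987562112089 0.0
```

View pics/side8.png

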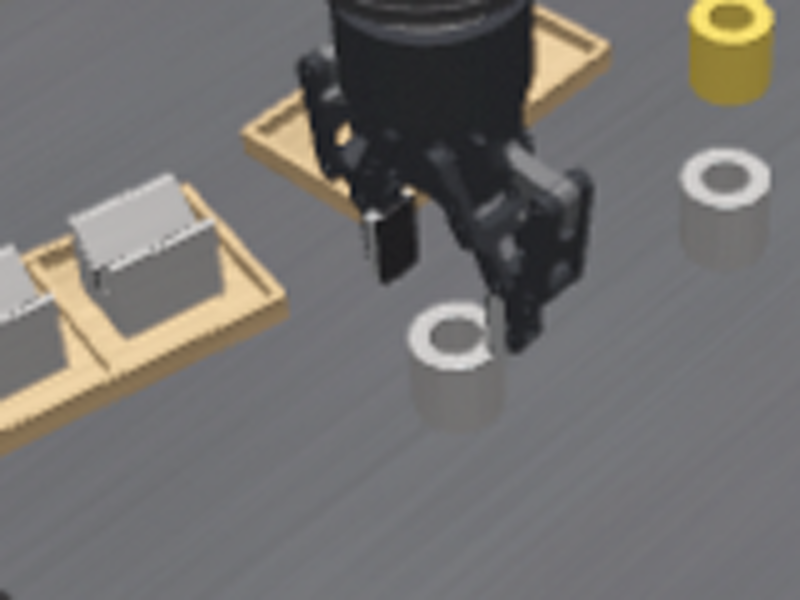

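The grey bushing is at about (457,360) in the crop, between the open pads.

jog_arm([
  [[0, 0, 0.01], [0, 0, 0], 0.06],
  [[0, 0.001, 0.01], [0, 0, 0], 0.06],
  [[0, 0, 0.01], [0, 0, 0], 0.06],
  [[0, 0, 0.009], [0, 0, 0], 0.06],
  [[0, 0, 0], [0, 0, 0], 0.06],
  [[0, 0, 0], [0, 0, 0], 0.03],
  [[0, 0, 0], [0, 0, 0], 0.03],
  [[0, 0, 0], [0, 0, 0], 0.03],
  [[0, 0, 0], [0, 0, 0], 0.03],
  [[0, 0, 0], [0, 0, 0], 0.03],
])

```text
time: 16.02
ee_pos: [0.4794, 0.143, 0.0143]
tool_rot: [[0.001, 1.0, 0.001], [1.0, -0.001, 0.0], [0.0, 0.001, -1.0]]
ft_force: [-1.8, -1.0, 5.7]
opening: 0.0373
```

jog_arm([
  [[0, 0, -0.02], [0, 0, 0], 0.03],
  [[0, 0, -0.04], [0, 0, 0], 0.03],
  [[0, 0, -0.04], [0, 0, 0], 0.03],
])

```text
time: 16.4
ee_pos: [0.4788, 0.1428, 0.1148]
tool_rot: [[0.001, 1.0, -0.001], [1.0, -0.001, 0.0], [0.0, -0.001, -1.0]]
ft_force: [0.8, -0.2, -3.0]
opening: 0.0375
```

```bash
python3 -c "
from plan import *
plan([(.622,.050,.10,92,7,.03)])
"
```

```text
now [0.4788 0.1428 0.1148] 89.96 t 16.4 op 0.0375 F [ 0.8 -0.2 -3. ]
[[[-0.013, 0.02, 0.002], [0.0, 0.0, -0.3], 0.03], [[-0.014, 0.021, 0.002], [0.0, 0.0, -0.3], 0.03], [[-0.013, 0.02, 0.002], [0.0, 0.0, -0.3], 0.03], [[-0.014, 0.02, 0.002], [0.0, 0.0, -0.3], 0.03], [[-0.013, 0.021, 0.003], [0.0, 0.0, -0.3], 0.03], [[-0.014, 0.02, 0.002], [0.0, 0.0, -0.2], 0.03], [[-0.0139, 0.0198, 0.0017], [0.0, 0.0, -0.3], 0.03]]
max 0.02531797780234433 0.3
```

jog_arm([
  [[-0.013, 0.02, 0.002], [0, 0, -0.3], 0.03],
  [[-0.014, 0.021, 0.002], [0, 0, -0.3], 0.03],
  [[-0.013, 0.02, 0.002], [0, 0, -0.3], 0.03],
  [[-0.014, 0.02, 0.002], [0, 0, -0.3], 0.03],
  [[-0.013, 0.021, 0.003], [0, 0, -0.3], 0.03],
  [[-0.014, 0.02, 0.002], [0, 0, -0.2], 0.03],
  [[-0.014, 0.02, 0.0017], [0, 0, -0.3], 0.03],
  [[0, 0, 0.02], [0, 0, 0], 0.03],
  [[0, 0, 0.025], [0, 0, 0], 0.03],
  [[0, 0, 0.02], [0, 0, 0], 0.03],
  [[0, 0, 0.01], [0, 0, 0], 0.03],
])

```text
time: 17.77
ee_pos: [0.6218, 0.05, 0.0222]
tool_rot: [[-0.035, 0.999, -0.002], [0.999, 0.035, 0.0], [0.0, -0.002, -1.0]]
ft_force: [0.7, -0.2, -2.3]
opening: 0.0378
```

```bash
python3 -c "
from plan import *
plan([(.622,.05,.0185,92,1,.03)])
d=ctrl.snapshot('side'); c=proj(d,[.6,.05,.05])[0].astype(int); crop(d,'side9',c,60,5)
"
```

```text
now [0.6218 0.05   0.0222] 91.98 t 17.775 op 0.0378 F [ 0.7 -0.2 -2.3]
[[[0.0, 0.0002, 0.0037], [0.0, 0.0, 0.0], 0.03]]
max 0.003705401462729781 0.0
```

View pics/side9.png

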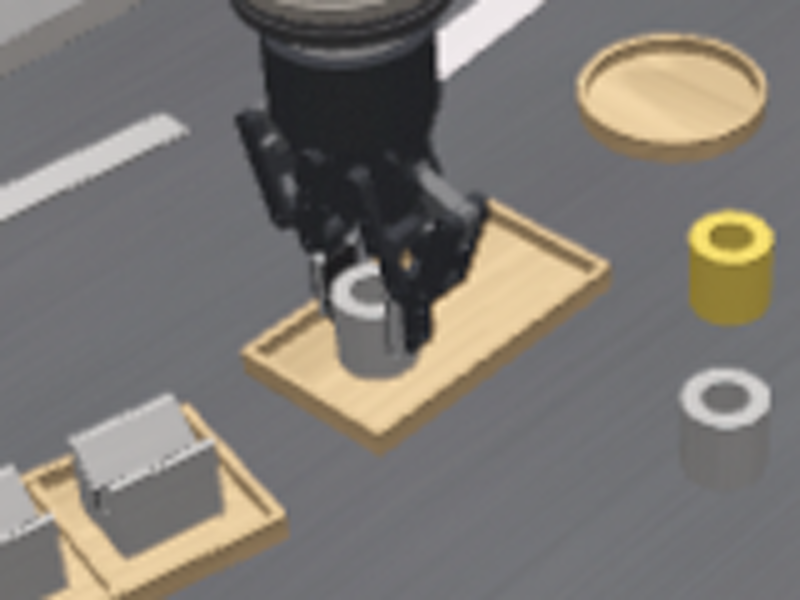

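The bushing hangs upright inside the plain tray near its left end, at about (375,330) in the crop.

jog_arm([
  [[0, 0, 0.002], [0, 0, 0], 0.03],
  [[0, 0, 0.0018], [0, 0, 0], 0.03],
  [[0, 0, 0], [0, 0, 0], 0.03],
  [[0, 0, 0], [0, 0, 0], 0.058],
  [[0, 0, 0], [0, 0, 0], 0.058],
  [[0, 0, 0], [0, 0, 0], 0.058],
  [[0, 0, -0.01], [0, 0, 0], 0.058],
  [[0, 0, -0.03], [0, 0, 0], 0.058],
  [[0, 0, -0.04], [0, 0, 0], 0.058],
  [[0, 0, -0.01], [0, 0, 0], 0.058],
])

```text
time: 19.08
ee_pos: [0.6238, 0.0503, 0.1134]
tool_rot: [[-0.034, 0.999, 0.004], [0.999, 0.034, 0.0], [0.0, 0.004, -1.0]]
ft_force: [0.1, 0.4, 0.1]
opening: 0.058
```

```bash
python3 -c "
from plan import *
plan([(.4582,-.0053,.105,90,7,.06)])
d=ctrl.snapshot('side'); c=proj(d,[.6,.05,.05])[0].astype(int); crop(d,'side10',c,60,5)
"
```

```text
now [0.6238 0.0503 0.1134] 91.95 t 19.075 op 0.058 F [0.1 0.4 0.1]
[[[-0.007, -0.024, 0.001], [0.0, 0.0, 0.3], 0.06], [[-0.007, -0.024, 0.001], [0.1, 0.0, 0.3], 0.06], [[-0.008, -0.024, 0.001], [0.0, 0.0, 0.2], 0.06], [[-0.007, -0.023, 0.001], [0.0, 0.0, 0.3], 0.06], [[-0.008, -0.024, 0.002], [0.1, 0.0, 0.3], 0.06], [[-0.008, -0.024, 0.001], [0.0, 0.0, 0.3], 0.06], [[-0.0074, -0.0237, 0.001], [0.0, 0.0, 0.3], 0.06]]
max 0.025377155080899043 0.31622776601683794
```

View pics/side10.png

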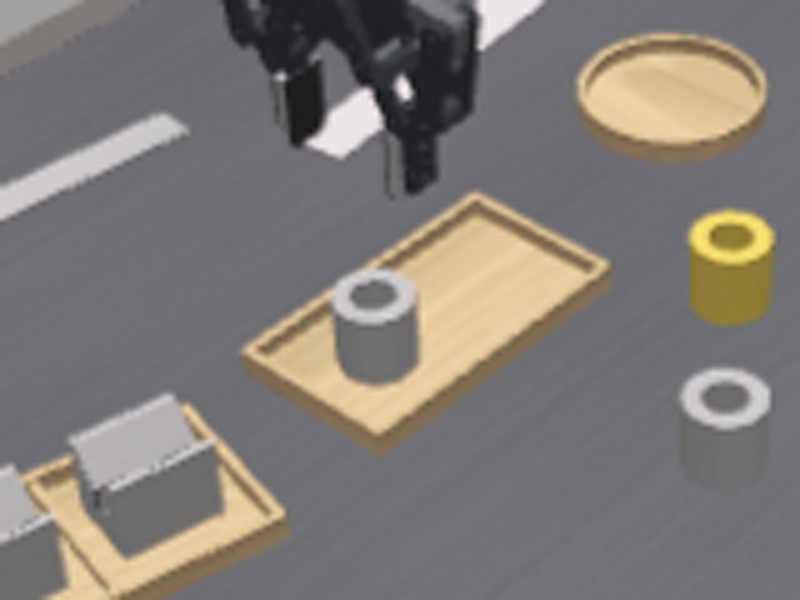

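Bushing_a stands upright in the tray (375,325). I move to the second grey bushing (725,425), leaving the yellow one at (730,265).

jog_arm([
  [[-0.007, -0.024, 0.001], [0, 0, 0.3], 0.06],
  [[-0.007, -0.024, 0.001], [0, 0, 0.3], 0.06],
  [[-0.008, -0.024, 0.001], [0, 0, 0.2], 0.06],
  [[-0.007, -0.023, 0.001], [0, 0, 0.3], 0.06],
  [[-0.008, -0.024, 0.002], [0, 0, 0.3], 0.06],
  [[-0.008, -0.024, 0.001], [0, 0, 0.3], 0.06],
  [[-0.0075, -0.022, 0.001], [0, 0, 0.3], 0.06],
  [[0, 0, 0.01], [0, 0, 0], 0.06],
  [[0, 0, 0.02], [0, 0, 0], 0.06],
  [[0, 0, 0.015], [0, 0, 0], 0.06],
  [[0, 0, 0.005], [0, 0, 0], 0.06],
])

```text
time: 20.5
ee_pos: [0.4582, -0.0054, 0.051]
tool_rot: [[0.0, 1.0, -0.002], [1.0, -0.0, 0.001], [0.001, -0.002, -1.0]]
ft_force: [-0.1, 0.5, 1.1]
opening: 0.0598
```

```bash
python3 -c "
from plan import *
plan([(.4582,-.0053,.0135,90,4,.06)])
d=ctrl.snapshot('side'); c=proj(d,[.47,0,.05])[0].astype(int); crop(d,'side11',c,60,5)
"
```

```text
now [ 0.4582 -0.0054  0.051 ] 89.99 t 20.5 op 0.0598 F [-0.1  0.5  1.1]
[[[0.0, 0.0, 0.009], [0.0, 0.0, 0.0], 0.06], [[0.0, 0.0, 0.01], [0.0, 0.0, 0.0], 0.06], [[0.0, 0.0, 0.009], [0.0, 0.0, 0.0], 0.06], [[0.0001, 0.0001, 0.0095], [0.0, 0.0, 0.0], 0.06]]
max 0.01 0.0
```

View pics/side11.png

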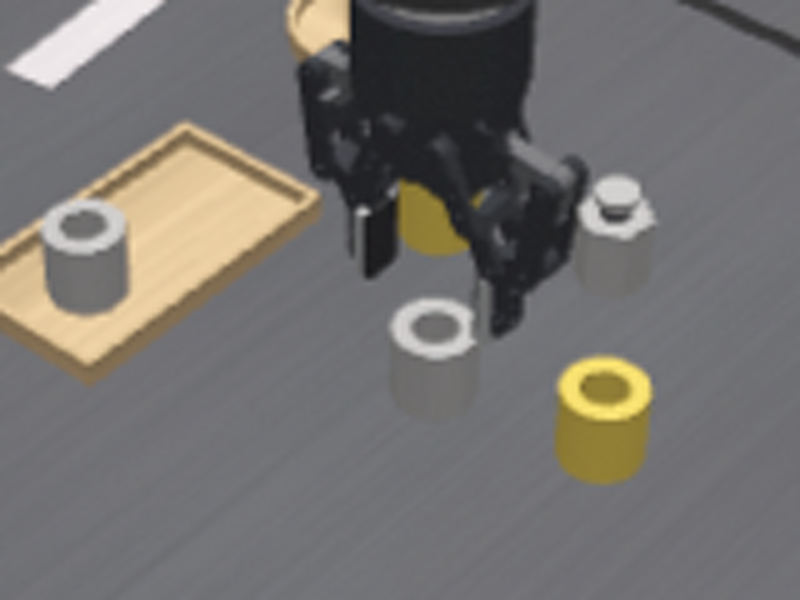

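The grey bushing at (433,360) is between the pads, and the yellow ones are clear of the fingers.

jog_arm([
  [[0, 0, 0.01], [0, 0, 0], 0.06],
  [[0, 0, 0.01], [0, 0, 0], 0.06],
  [[0, 0, 0.01], [0, 0, 0], 0.06],
  [[0, 0, 0.008], [0, 0, 0], 0.06],
  [[0, 0, 0], [0, 0, 0], 0.06],
  [[0, 0, 0], [0, 0, 0], 0.03],
  [[0, 0, 0], [0, 0, 0], 0.03],
  [[0, 0, 0], [0, 0, 0], 0.03],
  [[0, 0, 0], [0, 0, 0], 0.03],
  [[0, 0, 0], [0, 0, 0], 0.03],
])

```text
time: 21.8
ee_pos: [0.4587, -0.0058, 0.0147]
tool_rot: [[0.001, 1.0, 0.001], [1.0, -0.001, -0.0], [-0.0, 0.001, -1.0]]
ft_force: [-3.6, 1.2, 8.8]
opening: 0.0379
```

jog_arm([
  [[0, 0, -0.02], [0, 0, 0], 0.03],
  [[0, 0, -0.04], [0, 0, 0], 0.03],
  [[0, 0, -0.04], [0, 0, 0], 0.03],
])

```text
time: 22.18
ee_pos: [0.4581, -0.0057, 0.1153]
tool_rot: [[0.001, 1.0, -0.001], [1.0, -0.001, 0.0], [0.0, -0.001, -1.0]]
ft_force: [1.1, -0.3, -2.4]
opening: 0.0374
```

```bash
python3 -c "
from plan import *
plan([(.625,-.020,.10,92,7,.03)])
"
```

```text
now [ 0.4581 -0.0057  0.1153] 89.96 t 22.175 op 0.0374 F [ 1.1 -0.3 -2.4]
[[[-0.002, 0.024, 0.002], [0.0, 0.0, -0.3], 0.03], [[-0.002, 0.024, 0.002], [0.0, 0.0, -0.3], 0.03], [[-0.002, 0.023, 0.002], [0.0, 0.0, -0.3], 0.03], [[-0.003, 0.024, 0.003], [0.0, 0.0, -0.3], 0.03], [[-0.002, 0.024, 0.002], [0.0, 0.0, -0.3], 0.03], [[-0.003, 0.024, 0.002], [0.0, 0.0, -0.2], 0.03], [[-0.0027, 0.0236, 0.0022], [0.0, 0.0, -0.3], 0.03]]
max 0.02437211521390788 0.3
```

jog_arm([
  [[-0.002, 0.024, 0.002], [0, 0, -0.3], 0.03],
  [[-0.002, 0.024, 0.002], [0, 0, -0.3], 0.03],
  [[-0.002, 0.023, 0.002], [0, 0, -0.3], 0.03],
  [[-0.003, 0.024, 0.003], [0, 0, -0.3], 0.03],
  [[-0.002, 0.024, 0.002], [0, 0, -0.3], 0.03],
  [[-0.003, 0.024, 0.002], [0, 0, -0.2], 0.03],
  [[-0.003, 0.024, 0.002], [0, 0, -0.3], 0.03],
  [[0, 0, 0.02], [0, 0, 0], 0.03],
  [[0, 0, 0.025], [0, 0, 0], 0.03],
  [[0, 0, 0.02], [0, 0, 0], 0.03],
  [[0, 0, 0.01], [0, 0, 0], 0.03],
])

```text
time: 23.55
ee_pos: [0.6248, -0.0204, 0.0227]
tool_rot: [[-0.034, 0.999, -0.002], [0.999, 0.034, 0.0], [0.0, -0.002, -1.0]]
ft_force: [-0.6, -0.2, -2.6]
opening: 0.038
```

```bash
python3 -c "
from plan import *
plan([(.625,-.02,.0187,92,1,.03)])
d=ctrl.snapshot('side'); c=proj(d,[.6,.0,.05])[0].astype(int); crop(d,'side12',c,60,5)
"
```

```text
now [ 0.6248 -0.0204  0.0227] 91.96 t 23.55 op 0.038 F [-0.6 -0.2 -2.6]
[[[0.0004, 0.0002, 0.004], [0.0, 0.0, 0.0], 0.03]]
max 0.004024922359499621 0.0
```

View pics/side12.png

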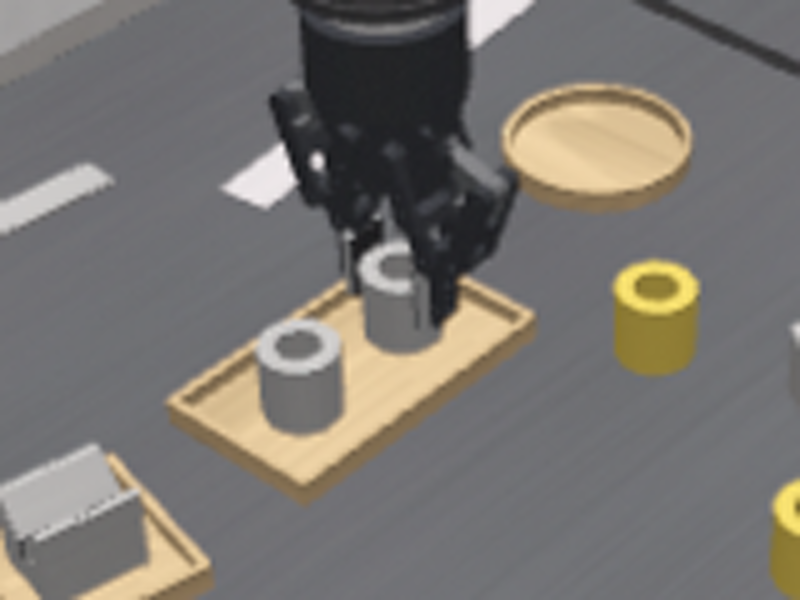

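The second bushing is inside the plain tray at (400,300), clear of the first. I release it.

jog_arm([
  [[0, 0, 0.002], [0, 0, 0], 0.03],
  [[0, 0, 0.002], [0, 0, 0], 0.03],
  [[0, 0, 0], [0, 0, 0], 0.03],
  [[0, 0, 0], [0, 0, 0], 0.058],
  [[0, 0, 0], [0, 0, 0], 0.058],
  [[0, 0, 0], [0, 0, 0], 0.058],
  [[0, 0, -0.01], [0, 0, 0], 0.058],
  [[0, 0, -0.03], [0, 0, 0], 0.058],
  [[0, 0, -0.05], [0, 0, 0], 0.058],
  [[0, 0, -0.03], [0, 0, 0], 0.058],
  [[0, 0, 0], [0, 0, 0], 0.055],
])

```text
time: 24.98
ee_pos: [0.6272, -0.0203, 0.1434]
tool_rot: [[-0.034, 0.999, 0.005], [0.999, 0.034, -0.0], [-0.0, 0.005, -1.0]]
ft_force: [-0.2, 0.0, -0.4]
opening: 0.0549
```

```bash
python3 -c "
from plan import *
plan([(.447,-.1226,.12,82.8,8,.055)])
"
```

```text
now [ 0.6272 -0.0203  0.1434] 91.94 t 24.975 op 0.0549 F [-0.2  0.  -0.4]
[[[-0.012, -0.023, 0.003], [0.0, 0.0, 1.1], 0.055], [[-0.012, -0.023, 0.003], [0.1, 0.0, 1.2], 0.055], [[-0.013, -0.022, 0.003], [0.0, 0.0, 1.1], 0.055], [[-0.014, -0.022, 0.002], [0.0, 0.0, 1.2], 0.055], [[-0.014, -0.022, 0.003], [0.1, 0.0, 1.1], 0.055], [[-0.014, -0.022, 0.003], [0.0, 0.0, 1.2], 0.055], [[-0.015, -0.021, 0.003], [0.0, 0.0, 1.1], 0.055], [[-0.0146, -0.0213, 0.0029], [0.1, 0.0, 1.1], 0.055]]
max 0.026248809496813373 1.2041594578792296
```

jog_arm([
  [[-0.012, -0.023, 0.003], [0, 0, 1.1], 0.055],
  [[-0.012, -0.023, 0.003], [0, 0, 1.2], 0.055],
  [[-0.013, -0.022, 0.003], [0, 0, 1.1], 0.055],
  [[-0.014, -0.022, 0.002], [0, 0, 1.2], 0.055],
  [[-0.014, -0.022, 0.003], [0, 0, 1.1], 0.055],
  [[-0.014, -0.022, 0.003], [0, 0, 1.2], 0.055],
  [[-0.015, -0.021, 0.003], [0, 0, 1.1], 0.055],
  [[-0.015, -0.019, 0.003], [0, 0, 1.1], 0.055],
  [[0, 0, 0.02], [0, 0, 0], 0.055],
  [[0, 0, 0.02], [0, 0, 0], 0.055],
  [[0, 0, 0.01], [0, 0, 0], 0.055],
  [[0, 0, 0], [0, 0, 0], 0.055],
])

```text
time: 26.48
ee_pos: [0.4473, -0.1232, 0.0667]
tool_rot: [[0.124, 0.992, -0.001], [0.992, -0.124, 0.001], [0.0, -0.001, -1.0]]
ft_force: [-0.3, -0.2, 0.2]
opening: 0.0552
```

```bash
python3 -c "
from plan import *
plan([(.447,-.1226,.012,82.8,5,.055)])
d=ctrl.snapshot('side'); c=proj(d,[.47,-.1,.05])[0].astype(int); crop(d,'side13',c,60,5)
"
```

```text
now [ 0.4473 -0.1232  0.0667] 82.86 t 26.475 op 0.0552 F [-0.3 -0.2  0.2]
[[[0.0, -0.0, 0.011], [0.0, 0.0, 0.0], 0.055], [[0.0, -0.0, 0.011], [0.0, 0.0, 0.0], 0.055], [[0.0, -0.0, 0.011], [0.0, 0.0, 0.0], 0.055], [[0.0, -0.0, 0.011], [0.0, 0.0, 0.0], 0.055], [[0.0005, -0.0003, 0.0107], [0.0, 0.0, 0.0], 0.055]]
max 0.011 0.0
```

View pics/side13.png

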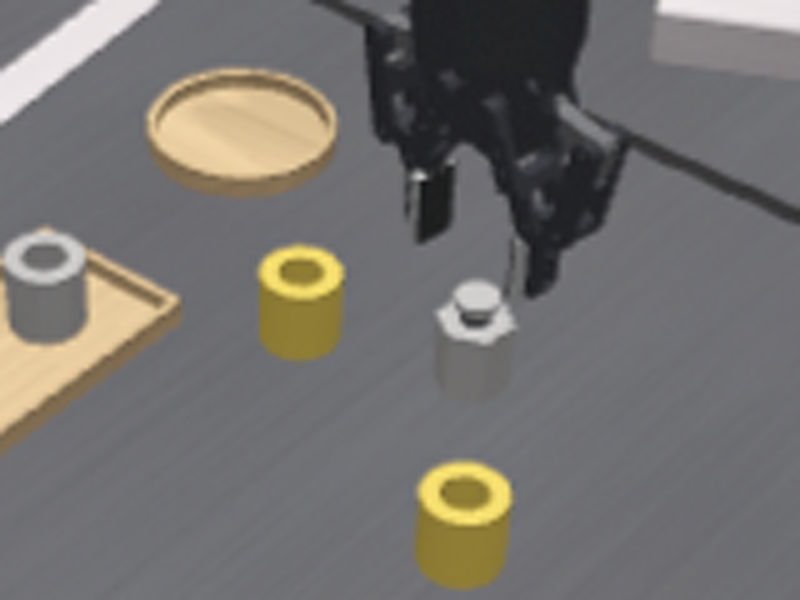

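The jack at (475,345) is centred under the open jaws. I go down and grip two flats.

jog_arm([
  [[0, 0, 0.012], [0, 0, 0], 0.055],
  [[0, 0, 0.014], [0, 0, 0], 0.055],
  [[0, 0, 0.012], [0, 0, 0], 0.055],
  [[0, 0, 0.01], [0, 0, 0], 0.055],
  [[0, 0, 0.007], [0, 0, 0], 0.055],
  [[0, 0, 0], [0, 0, 0], 0.055],
  [[0, 0, 0], [0, 0, 0], 0.02],
  [[0, 0, 0], [0, 0, 0], 0.02],
  [[0, 0, 0], [0, 0, 0], 0.02],
  [[0, 0, 0], [0, 0, 0], 0.02],
  [[0, 0, 0], [0, 0, 0], 0.02],
  [[0, 0, 0], [0, 0, 0], 0.02],
])

```text
time: 28.02
ee_pos: [0.448, -0.1234, 0.0127]
tool_rot: [[0.125, 0.992, 0.001], [0.992, -0.125, -0.0], [-0.0, 0.001, -1.0]]
ft_force: [-1.5, 0.7, 6.9]
opening: 0.031
```

jog_arm([
  [[0, 0, -0.02], [0, 0, 0], 0.02],
  [[0, 0, -0.04], [0, 0, 0], 0.02],
  [[0, 0, -0.04], [0, 0, 0], 0.02],
])

```text
time: 28.4
ee_pos: [0.4475, -0.1232, 0.1133]
tool_rot: [[0.124, 0.992, -0.0], [0.992, -0.124, 0.0], [0.0, -0.0, -1.0]]
ft_force: [0.7, -1.2, -3.0]
opening: 0.0309
```

```bash
python3 -c "
from plan import *
plan([(.655,-.198,.10,82.8,8,.02)])
"
```

```text
now [ 0.4475 -0.1232  0.1133] 82.85 t 28.4 op 0.0309 F [ 0.7 -1.2 -3. ]
[[[-0.006, 0.027, 0.002], [0.0, 0.0, 0.0], 0.02], [[-0.006, 0.027, 0.001], [0.0, 0.0, 0.0], 0.02], [[-0.006, 0.027, 0.002], [0.0, 0.0, 0.0], 0.02], [[-0.006, 0.027, 0.002], [0.0, 0.0, 0.0], 0.02], [[-0.006, 0.027, 0.001], [0.0, 0.0, 0.0], 0.02], [[-0.006, 0.026, 0.002], [0.0, 0.0, 0.0], 0.02], [[-0.006, 0.027, 0.002], [0.0, 0.0, 0.0], 0.02], [[-0.0064, 0.0272, 0.0012], [0.0, 0.0, 0.0], 0.02]]
max 0.027968553770261344 0.0
```

jog_arm([
  [[-0.006, 0.027, 0.002], [0, 0, 0], 0.02],
  [[-0.006, 0.027, 0.001], [0, 0, 0], 0.02],
  [[-0.006, 0.027, 0.002], [0, 0, 0], 0.02],
  [[-0.006, 0.027, 0.002], [0, 0, 0], 0.02],
  [[-0.006, 0.027, 0.001], [0, 0, 0], 0.02],
  [[-0.006, 0.026, 0.002], [0, 0, 0], 0.02],
  [[-0.006, 0.027, 0.002], [0, 0, 0], 0.02],
  [[-0.0065, 0.027, 0.001], [0, 0, 0], 0.02],
  [[0, 0, 0.02], [0, 0, 0], 0.02],
  [[0, 0, 0.025], [0, 0, 0], 0.02],
  [[0, 0, 0.02], [0, 0, 0], 0.02],
  [[0, 0, 0.01], [0, 0, 0], 0.02],
])

```text
time: 29.9
ee_pos: [0.6541, -0.198, 0.0227]
tool_rot: [[0.124, 0.992, -0.002], [0.992, -0.124, 0.0], [0.0, -0.002, -1.0]]
ft_force: [-0.0, -0.6, -3.0]
opening: 0.0307
```

```bash
python3 -c "
from plan import *
plan([(.655,-.198,.0167,82.8,1,.02)])
d=ctrl.snapshot('side'); c=proj(d,[.6,-.18,.05])[0].astype(int); crop(d,'side14',c,60,5)
"
```

```text
now [ 0.6541 -0.198   0.0227] 82.86 t 29.9 op 0.0307 F [-0.  -0.6 -3. ]
[[[0.0001, 0.0009, 0.006], [0.0, 0.0, 0.0], 0.02]]
max 0.006067948582511227 0.0
```

View pics/side14.png

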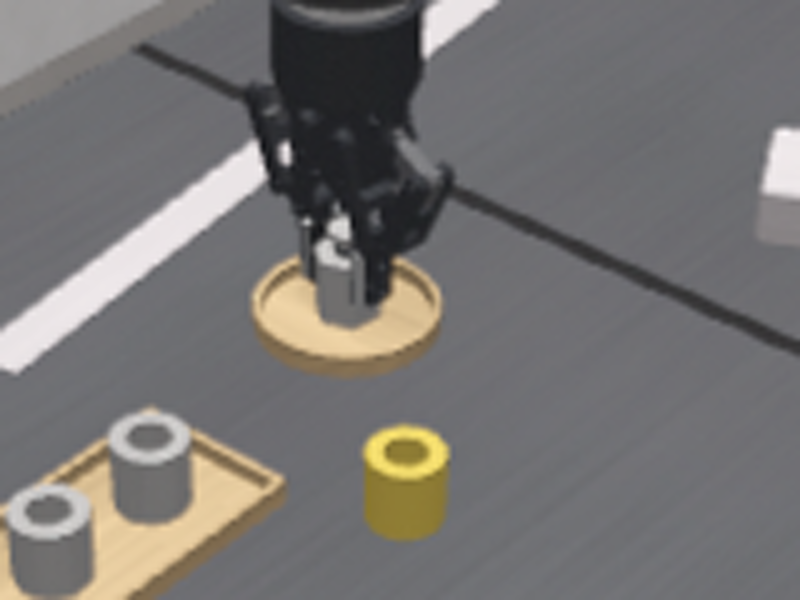

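The jack is central over the dish floor at (345,315). I lower 5.5 mm, release and retreat.

jog_arm([
  [[0, 0, 0.003], [0, 0, 0], 0.02],
  [[0, 0, 0.0025], [0, 0, 0], 0.02],
  [[0, 0, 0], [0, 0, 0], 0.02],
  [[0, 0, 0], [0, 0, 0], 0.055],
  [[0, 0, 0], [0, 0, 0], 0.055],
  [[0, 0, 0], [0, 0, 0], 0.055],
  [[0, 0, 0], [0, 0, 0], 0.055],
  [[0, 0, -0.01], [0, 0, 0], 0.055],
  [[0, 0, -0.03], [0, 0, 0], 0.055],
  [[0, 0, -0.05], [0, 0, 0], 0.055],
  [[0, 0, -0.05], [0, 0, 0], 0.055],
  [[0, 0, -0.05], [0, 0, 0], 0.055],
])

```text
time: 31.45
ee_pos: [0.655, -0.1981, 0.2112]
tool_rot: [[0.124, 0.992, 0.001], [0.992, -0.124, -0.0], [0.0, 0.001, -1.0]]
ft_force: [-0.0, -0.5, 0.1]
opening: 0.055
```

```bash
python3 -c "
from plan import *
plan([(.42,-.20,.25,82.8,8,.055)])
d=ctrl.snapshot('side'); cv2.imwrite('pics/side15.png',d['color'][:,:,::-1])
"
```

```text
now [ 0.655  -0.1981  0.2112] 82.86 t 31.45 op 0.055 F [-0.  -0.5  0.1]
[[[-0.004, -0.029, -0.005], [0.0, 0.0, 0.0], 0.055], [[-0.004, -0.029, -0.005], [0.0, 0.0, 0.0], 0.055], [[-0.004, -0.029, -0.005], [0.0, 0.0, 0.0], 0.055], [[-0.004, -0.029, -0.004], [0.0, 0.0, 0.0], 0.055], [[-0.003, -0.03, -0.005], [0.0, 0.0, 0.0], 0.055], [[-0.004, -0.029, -0.005], [0.0, 0.0, 0.0], 0.055], [[-0.004, -0.029, -0.005], [0.0, 0.0, 0.0], 0.055], [[-0.0041, -0.0289, -0.005], [0.0, 0.0, 0.0], 0.055]]
max 0.03056141357987225 0.0
```

View pics/side15.png

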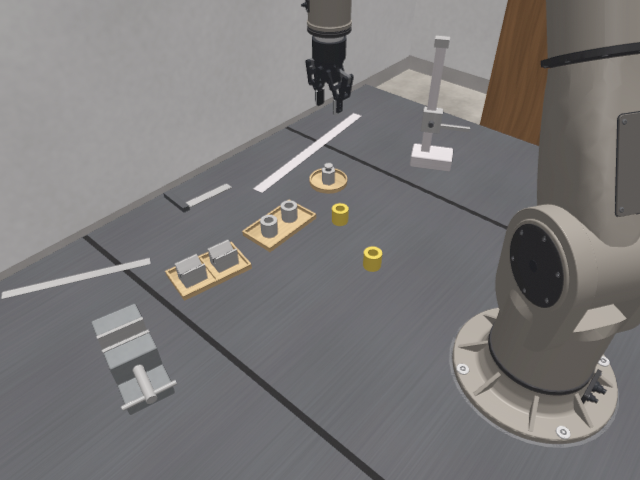

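All five parts are in place: V-blocks at (192,272) and (224,257), bushings at (269,227) and (289,211), jack at (328,175). The gauge and vise are unchanged. I draw back so the top camera can check positions.

jog_arm([
  [[-0.004, -0.029, -0.005], [0, 0, 0], 0.055],
  [[-0.004, -0.029, -0.005], [0, 0, 0], 0.055],
  [[-0.004, -0.029, -0.005], [0, 0, 0], 0.055],
  [[-0.004, -0.029, -0.004], [0, 0, 0], 0.055],
  [[-0.004, -0.03, -0.005], [0, 0, 0], 0.055],
  [[-0.004, -0.029, -0.005], [0, 0, 0], 0.055],
  [[-0.004, -0.029, -0.005], [0, 0, 0], 0.055],
  [[0, 0, 0], [0, 0, 0], 0.055],
  [[0, 0, 0], [0, 0, 0], 0.055],
])

```text
time: 32.62
ee_pos: [0.4497, -0.2006, 0.2431]
tool_rot: [[0.124, 0.992, 0.001], [0.992, -0.124, -0.001], [-0.0, 0.001, -1.0]]
ft_force: [0.1, -0.2, -0.6]
opening: 0.055
```

```bash
python3 -c "
from plan import *
T=ctrl.snapshot('top');S=ctrl.snapshot('side');np.save('T1.npy',T,allow_pickle=True);np.save('S1.npy',S,allow_pickle=True)
print(ctrl.sense()['time'])
cv2.imwrite('pics/tope.png',cv2.resize(T['color'][180:325,205:450,::-1],None,fx=3.2,fy=3.2,interpolation=cv2.INTER_CUBIC))
cv2.imwrite('pics/sidee.png',cv2.resize(S['color'][160:310,155:400,::-1],None,fx=3.2,fy=3.2,interpolation=cv2.INTER_CUBIC))
S0=np.load('S0.npy',allow_pickle=True).item()
d=cv2.absdiff(S['color'],S0['color']).max(2)
print('gauge diff',(d[140:172,405:460]>25).sum(),'vise diff',(d[300:410,85:180]>25).sum())
T0=np.load('T0.npy',allow_pickle=True).item(); d=cv2.absdiff(T['color'],T0['color']).max(2)
print('vise top diff',(d[195:285,115:185]>25).sum(),'gauge top diff',(d[210:300,475:555]>25).sum())
"
```

```text
32.725
gauge diff 0 vise diff 0
vise top diff 0 gauge top diff 1372
```

View pics/tope.png

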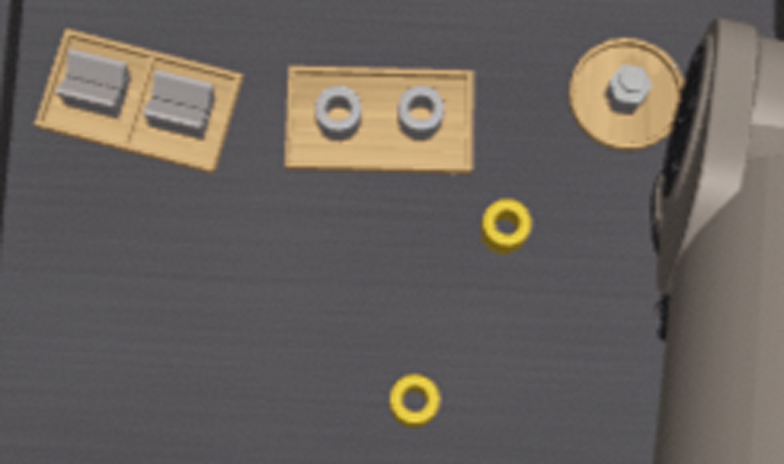

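View pics/sidee.png

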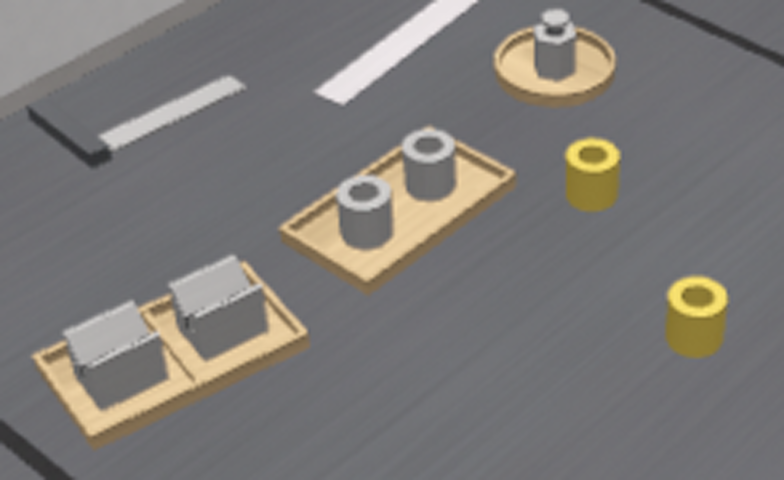

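```bash
python3 -c "
from plan import *
T=np.load('T1.npy',allow_pickle=True).item();S=np.load('S1.npy',allow_pickle=True).item()
t=lambda p:np.array(p)/3.2-.5+[205,180]; s=lambda p:np.array(p)/3.2-.5+[155,160]
for n,a,b,c,th in(('bush1',(339,109),(364,193),(.6235,.015),92),('bush2',(421,109),(428,146),(.6235,.015),92),('jackhead',(632,78),(556,17),(.655,-.198),0),
 ('vbL',(95.5,76),(113,333),(.632,.224),78),('vbR',(183,97),(217,287),(.632,.224),78)):
    X=tri(T,t(a),S,s(b)); d=X[:2]-c; q=np.radians(th); print(n,X.round(3),'local',(d[0]*np.cos(q)+d[1]*np.sin(q)).round(3),(-d[0]*np.sin(q)+d[1]*np.cos(q)).round(3))
"
```

```text
bush1 [0.621 0.05  0.045] local 0.035 0.001
bush2 [ 0.624 -0.019  0.045] local -0.034 0.001
jackhead [ 0.654 -0.197  0.059] local -0.001 0.001
vbL [0.642 0.259 0.044] local 0.036 -0.002
vbR [0.627 0.183 0.042] local -0.041 -0.004
```

The positions are in tolerance and the top heights match parts resting on floors 4 mm above the bench. I hand it in.

```bash
python3 -c "
from workcell import ctrl
print(ctrl.sign_off()); print(ctrl.sense()['time'])"
```

```text
the job is handed in; nothing more can be done
None
the job is handed in; nothing more can be done
```

All five parts are sorted and the job was handed in at about 33 s of the 109 s allowed. The V-blocks are groove up, one in each bay; both grey bushings stand on end in the plain tray, and the jack stands upright in the dish. No verdict was reported.

**Final positions:** from the two views after the last move, in each tray's own frame:

| Part | Offset from tray or dish centre (mm) | Allowed (mm) |
|---|---|---|
| V-blocks | x +36 and −41, y −2 and −4 | x 12 to 65 either side, y ±26 |
| Bushings | x +35 and −34, y +1 | x ±60, y ±26 |
| Jack | within about 2 | under 34 |

**Heights:** the two-view heights of the tops are:
- **Bushings:** 45 mm, against 44 expected.
- **Jack head:** 59 mm, against 56 expected. It also read about 4 mm high before the move, so this is probably camera error.
- **V-blocks:** 42–44 mm, against 46 expected. I picked these points by eye near the groove, so they say little about the exact height.

All parts look upright and flat in the pictures.

**Gauge and vise:** neither changed between the first and last side views, and the vise is also unchanged from above. The arm blocked the top view of the gauge at the end, so that one check was not usable. The yellow look-alikes were not touched.

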